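# Strip a pressure regulator and lay its parts out on their location plates

## Task

The screws are already out of the pressure regulator standing on the mat. Take it apart from the top down, one part at a time - hexagonal cap, round bonnet, square guide plate, valve body - and set each part gently, upright, flat inside the rim of the location plate that matches its outline. Do not drop or tip any part, and leave the dish of screws where it is.

Things in the scene. Friction and masses are not known exactly. Their poses are not given: they have to be found in the camera images.
- spring_cap: Brass hexagonal spring cap, top of the stack: 26 mm across flats, 30 across corners, 18 high, a 7 mm steel adjusting screw with an 11 mm lock nut rising from its middle to 34 mm. Origin: centre of the underside; z up; one pair of flats faces its +y and -y. Stands 100 mm above valve_body's origin. The four parts only rest on one another, flat face on flat face.
- bonnet: Aluminium bonnet, second from the top: round flange 46 mm across and 8 mm thick, above it a straight round barrel 36 mm across, marked with three dark rings, up to 42 mm height. Origin: centre of the underside; z up. Stands 58 mm above valve_body's origin.
- guide_plate: Plain steel guide plate, third from the top: 56 x 56 x 18 mm, a dark screw hole near each corner. Origin: centre of the underside; z up; x and y square to its sides. Stands 40 mm above valve_body's origin.
- valve_body: Grey cast valve body, bottom of the stack, standing on a 4 mm rubber mat on the bench: a block 76 (x) x 60 (y) x 40 mm, with a brass port boss, 22 mm across, centred 22 mm above the underside, standing 10 mm out of each of its +x and -x ends (96 mm overall). Origin: centre of the underside; z up; x along the ports. Either way round is right in its place.
- cap_place: Fixed white plastic plate 120 (x) x 100 (y) x 6 mm, a steel screw head in each corner, with a black hexagonal rim, 40 mm across flats inside (6 mm wide, its top 12 mm above the plate's underside). Origin: pocket centre on the plate's underside, z up; the part stands inside the rim, 6 mm above the origin, with about 7 mm play all round. For the spring cap, any yaw.
- bonnet_place: Fixed white plastic plate 120 (x) x 100 (y) x 6 mm, a steel screw head in each corner, with a black round rim, 60 mm across inside (6 mm wide, its top 12 mm above the plate's underside). Origin: pocket centre on the plate's underside, z up; the part stands inside the rim, 6 mm above the origin, with about 7 mm play all round. For the bonnet.
- plate_place: Fixed white plastic plate 120 (x) x 100 (y) x 6 mm, a steel screw head in each corner, with a black square rim, 70 x 70 mm inside, square to x and y (6 mm wide, its top 12 mm above the plate's underside). Origin: pocket centre on the plate's underside, z up; the part stands inside the rim, 6 mm above the origin, with about 7 mm play all round. For the guide plate, sides parallel to the rim.
- body_place: Fixed white plastic plate 120 (x) x 100 (y) x 6 mm, a steel screw head in each corner, with a black oblong rim, 90 (its x) x 74 (its y) mm inside (6 mm wide, its top 12 mm above the plate's underside). Origin: pocket centre on the plate's underside, z up; the part stands inside the rim, 6 mm above the origin, with about 7 mm play all round. For the valve body, ports along x, above the rim.
- screw_dish: Small round steel dish, 58 mm across and 16 mm high, with the four removed screws in it; loose, to be left alone. Origin: centre of the underside.

How it is judged:
On the way, in this order (a step that is already met when the one before it is completed fails the run):
1. the hexagonal spring cap stands flat inside the rim of its own location plate and is let go (horizontal distance between spring_cap and cap_place below 0.013 m and z of spring_cap in the frame of cap_place between 0.003 and 0.009 m and angle between spring_cap's own z axis and vertical below 0.1 rad and contact force between the fingers and spring_cap below 0.1 N), for 0.2 s.
2. the round bonnet stands flat inside the rim of its own location plate and is let go (horizontal distance between bonnet and bonnet_place below 0.013 m and z of bonnet in the frame of bonnet_place between 0.003 and 0.009 m and angle between bonnet's own z axis and vertical below 0.1 rad and contact force between the fingers and bonnet below 0.1 N), for 0.2 s.
3. the square guide plate stands flat inside the rim of its own location plate and is let go (horizontal distance between guide_plate and plate_place below 0.013 m and z of guide_plate in the frame of plate_place between 0.003 and 0.009 m and angle between guide_plate's own z axis and vertical below 0.1 rad and contact force between the fingers and guide_plate below 0.1 N), for 0.2 s.
4. the valve body stands flat inside the rim of its own location plate and is let go (horizontal distance between valve_body and body_place below 0.013 m and z of valve_body in the frame of body_place between 0.003 and 0.009 m and angle between valve_body's own z axis and vertical below 0.1 rad and contact force between the fingers and valve_body below 0.1 N), for 0.2 s.
At the end, for the whole second after the job is handed in: Each of the four parts stands upright (within 0.1 rad) and flat on the floor of its own location plate (height within 3 mm), its centre within 13 mm of the pocket's centre, let go and at rest; they got there in the order cap, bonnet, guide plate, valve body (horizontal distance between spring_cap and cap_place below 0.013 m and z of spring_cap in the frame of cap_place between 0.003 and 0.009 m and angle between each of spring_cap, bonnet, guide_plate, valve_body's own z axis and vertical below 0.1 rad and linear speed of each of spring_cap, bonnet, guide_plate, valve_body below 0.02 m/s and angular speed of each of spring_cap, bonnet, guide_plate, valve_body below 0.2 rad/s and horizontal distance between bonnet and bonnet_place below 0.013 m and z of bonnet in the frame of bonnet_place between 0.003 and 0.009 m and horizontal distance between guide_plate and plate_place below 0.013 m and z of guide_plate in the frame of plate_place between 0.003 and 0.009 m and horizontal distance between valve_body and body_place below 0.013 m and z of valve_body in the frame of body_place between 0.003 and 0.009 m); the robot touches nothing.
It fails at once if a part of the regulator is tipped more than about 30 degrees (angle between any of spring_cap, bonnet, guide_plate, valve_body's own z axis and vertical above 0.52 rad).
It fails at once if a part is dropped: out of the fingers and moving faster than 0.6 m/s (a fall of about 20 mm) ((linear speed of spring_cap above 0.6 m/s and contact force between the fingers and spring_cap below 0.1 N) or (linear speed of bonnet above 0.6 m/s and contact force between the fingers and bonnet below 0.1 N) or (linear speed of guide_plate above 0.6 m/s and contact force between the fingers and guide_plate below 0.1 N) or (linear speed of valve_body above 0.6 m/s and contact force between the fingers and valve_body below 0.1 N)).
It fails at once if the dish of screws is pushed more than 30 mm or tipped (distance of screw_dish from where it was at the start of the episode above 0.03 m or angle between screw_dish's own z axis and vertical above 0.4 rad).
It also fails if it takes over 120 s, if anything falls off the work surface, if the arm or the gripper's body presses on something with over 40 N, if the wrist force passes 120 N, or if a joint passes its speed limit or range.

## Robot

A 7-joint arm with a two-finger parallel gripper is mounted at the origin on the work surface. World frame = base frame: x ahead of the robot, y to its left, z up, the work surface at z = 0. Lengths are in m, angles in rad, forces in N, time in s.
With the tool pointing down it reaches from about 0.4 to 0.9 m from the base axis. Payload 5.6 kg.
Tool frame: the origin (TCP) lies between the finger pads; the fingertips stand 17 mm ahead of it and the grasp point (between the pads) lies 2 mm behind it; z points along the fingers, y is the line along which they close (so a half turn about z gives the same grasp; the last joint's range is limited). The gripper opens to 92 mm and grips with 3 to 60 N. Pads are 20 mm wide; open, the fingers measure 128 mm over their backs; the gripper's body (75 mm by 189 mm) begins 69 mm behind the grasp point.
Start: joints at [-1.345, 0.468, -0.012, 1.603, 0.006, 1.071, -0.056], TCP at [0.173, 0.627, 0.201] pointing down, gripper open.
Joint ranges: [-2.53, 2.53], [-0.31, 2.02], [-1.57, 1.55], [0.28, 2.44], [-1.29, 4.43], [0.15, 1.84], [-2.92, 2.92]. Speed limits (rad/s): [2.57, 2.57, 3.14, 3.14, 3.14, 3.14, 3.14].

## Interface

Orientations are given as a unit quaternion [w, x, y, z].
In Python, from bench import * gives the robot as it stands.
- The arm moves only by the shell command python3 -m jog 'ROWS' [FORCE]. ROWS is JSON, a list of rows, each an object of numbers: "fingers": the finger opening in mm, from 0 to 91.9; "x", "y", "z": the shift along the tool's x, y, z in units of 50 mm (1.0 is 50 mm); "rx", "ry", "rz": the turn, a rotation vector about the tool's x, y, z in units of 6 degrees (1.0 is 6 degrees). In form: [{"fingers": .., "x": .., "y": .., "z": .., "rx": .., "ry": .., "rz": ..}, ...]. A call has 1 to 5 rows; each row shifts and turns the commanded pose from where the row before left it, along the tool's axes as they then stand; what a row does not reach is not made up. A row lasts 1/10 s, in which the tool goes at most 50 mm and 8.59 degrees, less where a joint would pass 70% of its speed; a pose out of reach is approached as far as the arm can. A call is refused whole if a number of a shift passes 1 or a number of a turn 1, either way. A call with a gripper value outside its range is refused whole. The fingers move at their own pace and stop on an object; FORCE is the grip in N (left out, the last holds). Time passes only in rows, so rows that do not move let the fingers close. It gives the time, the measured TCP pose, the force, the opening and the grip force at its end, in the units of the state.
- get_obs(): the state, without advancing time (a new reading comes with each control period).
- get_image(name): name is "scene" or "top"; returns a dict with "img" (480x640x3 uint8, red, green, blue), "camera_matrix" (3x3 intrinsics, pixels), "dist_coeffs" ([k1, k2, p1, p2, k3] as OpenCV has them; the pictures are not rectified), "R" (3x3) and "t" (3): a world point X has camera coordinates R X + t. Camera axes: x right, y down, z forward; pixel columns grow to the right and rows downward; lengths in m; the calibration is good to about 2 mm. A picture is of the moment at which its call begins. There is no depth.
- sign_off(): hands the job in; it is judged then, once.
Trained networks look in a picture, given as the dict that the camera call returned (one of the last four; its "shot" number tells which), for a name from the list of things; names that differ only in an ending like _2 or _b are one class to them, and where a whole thing is asked for, a point or a joint stands for the part that bears it (a point fixed in the world has none). Each returns a list of dicts, best first, with "conf" (0 to 1); they miss things now and then, are a little off and sometimes report something else, mostly with a low value. They report only what shows in the picture. A call takes as long as a camera call.
- cut_out(picture, query): "pixels" (480x640 bool, what is visible of it) and "pixel" ([column, row] in pixels, amid what is visible of it).
The state is a dict: "time_s": time; "qpos": joint angles; "qvel": joint speeds; "tau": joint torques, N m; "tcp_pos": TCP position; "eef_rot": TCP orientation; "ft_force": force on the tool from outside, world axes, zero at the start; "wrist_torque": the same for the moment, N m; "opening": opening from 0.0 (shut) to 1.0 (fully open); "finger_force": force on a finger pad.
Only numpy, scipy, OpenCV 4.12 (cv2) and the standard library are available. Lean on these libraries where they do the work, as an engineer would, in place of code of your own. Each camera call takes 0.05 s, during which the arm holds its last target. There are 200 camera calls.

## Working session

There is one attempt and no reset: what is moved stays moved. The work goes in short steps, Python scripts to look and compute and a shell command to move; the robot and the scene stay as the last step left them, time stands still between calls to the robot, and variables do not carry over. Pictures are saved under pics/ and viewed, at most 14 in all, crops included, and the job is handed in when it is done.

```bash
ls; mkdir -p pics
cat > h.py <<'E'
from bench import *
import numpy as np, cv2
def snap(n,f=None):
    p=get_image(n)
    if f: cv2.imwrite('pics/'+f,p['img'][:,:,::-1])
    return p
def proj(p,X):
    r,_=cv2.Rodrigues(np.array(p['R'],float)); return cv2.projectPoints(np.array(X,float).reshape(-1,1,3),r,np.array(p['t'],float),np.array(p['camera_matrix'],float),np.array(p['dist_coeffs'],float))[0].reshape(-1,2)
def ray(p,px):
    u=cv2.undistortPoints(np.array(px,float).reshape(-1,1,2),np.array(p['camera_matrix'],float),np.array(p['dist_coeffs'],float)).reshape(-1,2)
    R=np.array(p['R']);t=np.array(p['t'])
    return -R.T@t, np.c_[u,np.ones(len(u))]@R
def atz(p,px,z):
    c,d=ray(p,px); return c+d*((z-c[2])/d[:,2])[:,None]
E
cat > a.py <<'E'
from h import *
o=get_obs();print({k:np.round(v,3).tolist() for k,v in o.items()})
s=snap('scene','s0.png');t=snap('top','t0.png')
for n in ['spring_cap','bonnet','guide_plate','valve_body','cap_place','bonnet_place','plate_place','body_place','screw_dish']:
    for p,l in((s,'s'),(t,'t')):
        for d in cut_out(p,n)[:2]:
            m=d['pixels'];ys,xs=np.nonzero(m)
            print(n,l,round(d['conf'],2),np.round(d['pixel']),len(xs),xs.min(),xs.max(),ys.min(),ys.max(),atz(p,d['pixel'],0.006).round(3)[0])
for p in(s,t):print((-np.array(p['R']).T@p['t']).round(3),np.round(p['R'],2).tolist(),np.round(p['dist_coeffs'],3),np.round(p['camera_matrix'],0).tolist())
E
python3 a.py
```

```text
pics
{'time_s': 0.0, 'qpos': [-1.345, 0.468, -0.012, 1.604, 0.006, 1.071, -0.056], 'qvel': [-0.0, 0.0, 0.001, 0.001, 0.0, -0.0, -0.001], 'tau': [-0.0, -52.058, -0.013, -24.375, -0.057, 0.017, 0.0], 'tcp_pos': [0.173, 0.626, 0.2], 'eef_rot': [-0.0, 0.134, 0.991, -0.001], 'ft_force': [-0.729, 0.111, -0.069], 'wrist_torque': [-0.04, 0.014, 0.018], 'finger_force': 0.0, 'opening': 0.998}
spring_cap s 0.84 [413. 264.] 345 399 418 252 275 [0.535 0.185 0.006]
spring_cap t 0.57 [240. 169.] 254 232 249 157 176 [0.664 0.153 0.006]
bonnet s 0.76 [405. 286.] 659 391 418 267 299 [0.589 0.155 0.006]
bonnet s 0.72 [401. 302.] 597 383 426 279 310 [0.626 0.139 0.006]
bonnet t 0.58 [253. 175.] 282 236 257 159 184 [0.651 0.128 0.006]
guide_plate s 0.66 [403. 303.] 505 384 424 279 310 [0.628 0.141 0.006]
guide_plate t 0.61 [252. 182.] 375 231 262 157 190 [0.638 0.13  0.006]
valve_body s 0.85 [398. 317.] 974 382 421 292 331 [0.659 0.125 0.006]
valve_body t 0.79 [264. 178.] 607 231 270 149 201 [0.646 0.106 0.006]
cap_place s 0.58 [168. 241.] 2050 140 193 218 265 [ 0.423 -0.272  0.006]
cap_place s 0.58 [309
[... 443 characters left out ...]
246.] 2240 277 343 219 267 [ 0.465 -0.005  0.006]
body_place t 0.59 [315. 278.] 3300 288 350 244 315 [0.453 0.009 0.006]
screw_dish s 0.81 [321. 295.] 778 301 334 280 309 [0.596 0.005 0.006]
screw_dish s 0.62 [407. 286.] 630 391 418 268 299 [0.59  0.158 0.006]
screw_dish t 0.95 [320. 200.] 691 306 334 186 215 [ 0.602 -0.001  0.006]
[ 1.174 -0.083  0.612] [[0.12, 0.99, 0.02], [0.63, -0.06, -0.78], [-0.77, 0.1, -0.63]] [-0.116  0.     0.     0.     0.   ] [[490.0, 0.0, 315.0], [0.0, 490.0, 235.0], [0.0, 0.0, 1.0]]
[ 0.498 -0.016  0.843] [[-0.0, -1.0, -0.04], [-1.0, 0.01, -0.03], [0.03, 0.04, -1.0]] [-0.011  0.     0.     0.     0.   ] [[439.0, 0.0, 312.0], [0.0, 439.0, 241.0], [0.0, 0.0, 1.0]]
```

View pics/s0.png

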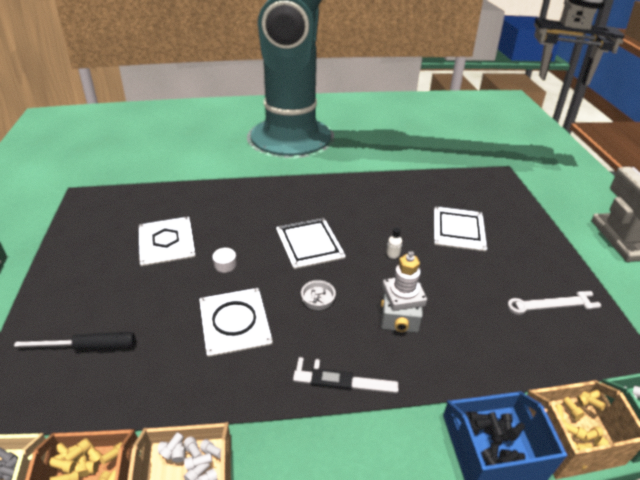

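View pics/t0.png

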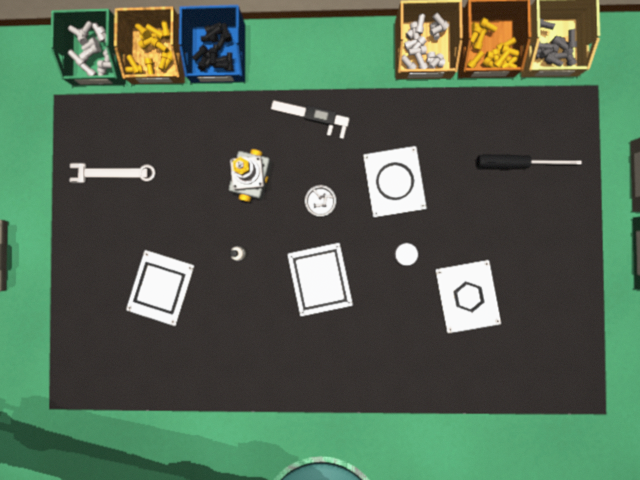

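Scene view: the stack is at about (405,290), with plates hex (166,240), round (234,320), oblong (310,243) and square (460,228). In the top view the stack is at (248,175), with plates hex (469,297), round (395,181), oblong (320,279) and square (160,288). A bottle at (238,253) and a white cylinder at (406,254) are obstacles.

```bash
cat > b.py <<'E'
from h import *
from scipy.optimize import minimize,least_squares
s=snap('scene');t=snap('top')
seed={'cap':((168,241),(467,296)),'bonnet':((238,321),(394,182)),'plate':((455,231),(161,289)),'body':((307,246),(320,279))}
def corners(p,c):
    hsv=cv2.cvtColor(p['img'],cv2.COLOR_RGB2GRAY)
    m=(hsv>120).astype(np.uint8)
    n,l,st,ce=cv2.connectedComponentsWithStats(m)
    sub=l[c[1]-60:c[1]+60,c[0]-60:c[0]+60]
    ids,ct=np.unique(sub[sub>0],return_counts=True)
    # hull of outer white component near seed with biggest bbox containing seed
    best=max((i for i in ids if st[i,2]<90 and st[i,3]<90 and st[i,0]<c[0]<st[i,0]+st[i,2] and st[i,1]<c[1]<st[i,1]+st[i,3]),key=lambda i:st[i,2]*st[i,3])
    h=cv2.convexHull(np.argwhere(l==best)[:,::-1].astype(np.int32))
    return h.reshape(-1,2)
rect=np.array([[60,50],[-60,50],[-60,-50],[60,-50]])/1000
def mask(p,polys,sc=4):
    m=np.zeros((480*sc,640*sc),np.uint8)
    for X in polys:
        q=cv2.convexHull(((proj(p,X)+.5)*sc).astype(np.int32)); cv2.fillConvexPoly(m,q,1)
    return m
def rot(P,x,y,a):
    c,s_=np.cos(a),np.sin(a); P=np.array(P); return np.c_[x+c*P[:,0]-s_*P[:,1],y+s_*P[:,0]+c*P[:,1]]
def up(m): return cv2.resize(m.astype(np.uint8),None,fx=4,fy=4,interpolation=cv2.INTER_LINEAR if 0 else cv2.INTER_NEAREST)
def fit(tg,model,x0,steps,views):
    def cost(v): return sum(1-(np.logical_and(a,b).sum()/np.logical_or(a,b).sum()) for a,b in((mask(p,model(v)),g) for p,g in zip(views,tg)))
    sim=np.vstack([x0]+[np.array(x0)+np.eye(len(x0))[i]*steps[i] for i in range(len(x0))])
    r=minimize(cost,x0,method='Nelder-Mead',options=dict(initial_simplex=sim,maxfev=200,xatol=1e-4,fatol=1e-4)); return r.x,r.fun
if __name__=='__main__':
    for k,(a,b) in seed.items():
        tg=[]
        for p,c in((s,a),(t,b)):
            h=corners(p,c); m=np.zeros((480,640),np.uint8); cv2.fillConvexPoly(m,h.reshape(-1,1,2),1); tg.append(up(m))
            if p is t: R=cv2.minAreaRect(atz(t,h,.01)[:,:2].astype(np.float32)*1000)
        (cx,cy),(w,hh),an=R; yaw=np.radians(an+(0 if w>hh else 90))
        print(k,'rect',np.round(R[0]+R[1],1),round(np.degrees(yaw),1))
        model=lambda v:[np.c_[rot(rect,v[0],v[1],v[3]),np.full(4,v[2])]]
        v,f=fit(tg,model,[cx/1000,cy/1000,.01,yaw],[.01,.01,.01,.1],[s,t]); print('  fit',v.round(4),round(np.degrees(v[3]),1),round(f,3))
    U=[]
    for p in(s,t):
        m=np.zeros((480,640),bool)
        for n in ['spring_cap','bonnet','guide_plate','valve_body']: m|=cut_out(p,n)[0]['pixels']
        U.append(up(m))
    def circ(r,n=24):
        a=np.arange(n)*2*np.pi/n; return np.c_[r*np.cos(a),r*np.sin(a)]
    def pr(P,z0,z1): return lambda v:np.vstack([np.c_[rot(P,v[0],v[1],v[3]),np.full(len(P),v[2]+z)] for z in(z0,z1)])
    B=lambda a,b:np.array([[a,b],[-a,b],[-a,-b],[a,-b]])
    yz=circ(.011); boss=lambda v:np.vstack([np.c_[rot(np.c_[np.full(24,x),yz[:,0]],v[0],v[1],v[3]),v[2]+.022+yz[:,1]] for x in(-.048,.048)])
    parts=[pr(B(.038,.03),0,.04),boss,pr(B(.028,.028),.04,.058),pr(circ(.023),.058,.066),pr(circ(.018),.066,.1),pr(circ(.0145,6),.1,.118),pr(circ(.005),.118,.134)]
    for y0 in (0.2,-.2,1.4,1.7):
        v,f=fit(U,lambda v:[q(v) for q in parts],[.65,.115,.004,y0],[.01,.01,.01,.15],[s,t]); print('stack',v.round(4),round(np.degrees(v[3]),1),round(f,3))
    i=t['img'][140:210,215:285,::-1];i2=s['img'][240:340,360:450,::-1]
    cv2.imwrite('pics/crop.png',np.hstack([cv2.resize(i,(400,400),interpolation=2),cv2.resize(i2,(360,400),interpolation=2)]))
E
python3 b.py
```

```text
cap rect [ 419.  -277.4  122.4  102.9] 9.9
  fit [ 0.4201 -0.276   0.0117  0.1692] 9.7 0.2
bonnet rect [ 636.5 -142.7  122.8  102.5] 8.7
  fit [ 0.6379 -0.1429  0.0103  0.1467] 8.4 0.169
plate rect [436.4 307.3 103.  122.8] 162.7
  fit [0.438  0.3072 0.0105 2.8237] 161.8 0.21
body rect [451.7  -0.  122.7 102.6] 11.8
  fit [ 0.4536 -0.0006  0.0087  0.2041] 11.7 0.188
stack [ 0.6469  0.1311  0.0024 -0.237 ] -13.6 0.218
stack [ 0.6474  0.1309  0.0024 -0.2356] -13.5 0.217
stack [ 0.6447  0.1314 -0.0067  1.4467] 82.9 0.584
stack [6.4700e-01 1.3110e-01 2.1000e-03 2.9018e+00] 166.3 0.218
```

View pics/crop.png

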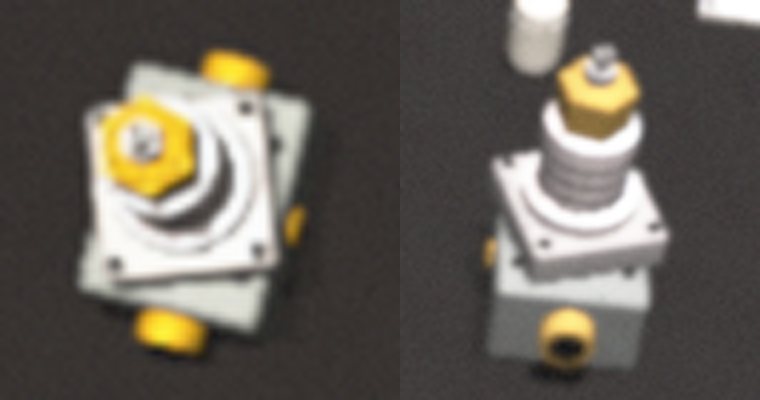

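The crop shows the hex cap with corners up and down at (148,95) and (150,193), and the guide plate's four holes, yawed a few degrees from the body. There is also a small brass boss on one long side of the body, at (295,225) in the left half.

```bash
cat > go.py <<'E'
import sys
from h import *
from scipy.spatial.transform import Rotation as Ro
# go.py x y z yaw_of_tool_y(deg) : turn first, then shift
def go(x,y,z,psi):
    o=get_obs(); q=np.array(o['eef_rot']); R=Ro.from_quat(q[[1,2,3,0]]).as_matrix(); p=np.array(o['tcp_pos'])
    best=None
    for k in(0,180):
        a=np.radians(psi+k); ty=np.array([np.cos(a),np.sin(a),0]); tz=np.array([0,0,-1.]); T=np.c_[np.cross(ty,tz),ty,tz]
        rv=np.degrees(Ro.from_matrix(R.T@T).as_rotvec())
        if best is None or np.linalg.norm(rv)<np.linalg.norm(best[0]): best=(rv,T)
    rv,T=best; d=np.array([x,y,z])-p
    print('t',round(o['time_s'],2),'tcp',p.round(4),'yaw',round(np.degrees(np.arctan2(R[1,1],R[0,1])),1),'open',round(o['opening']*91.9,1),'ff',round(o['finger_force'],1),'ft',np.round(o['ft_force'],1),'q7',round(o['qpos'][6],2))
    print('turn units(6deg)',(rv/6).round(2),'then shift units(50mm)',(T.T@d/.05).round(3))
if __name__=='__main__': go(*map(float,sys.argv[1:5]))
E
cat > c.py <<'E'
from h import *
t=snap('top')
f=lambda P:np.c_[215,140]+(np.array(P)+.5)/(400/70)-.5
def pr(n,P,z):
    W=atz(t,f(P),z)[:,:2]; e=W-np.roll(W,-1,0); print(n,W.mean(0).round(4),'edge',(np.linalg.norm(e,axis=1)*1000).round(1),'ang',np.degrees(np.arctan2(e[:,1],e[:,0])).round(1))
pr('holes',[(107,115),(247,108),(259,250),(114,264)],.062)
pr('bodytop',[(137,65),(312,103),(257,333),(80,292)],.044)
pr('hex',[(148,95),(192,118),(193,165),(150,193),(107,170),(105,122)],.122)
print(atz(t,f([(143,143)]),.138), atz(t,f([(165,180),(168,170)]),.104))
E
python3 c.py; python3 go.py .647 .131 .22 77
```

```text
holes [0.6475 0.1297] edge [44.5 45.1 46.1 47.3] ang [  92.1    4.8  -85.1 -177.2]
bodytop [0.6463 0.1283] edge [58.2 76.3 59.  75.7] ang [  77.   -13.5 -103.5  165.9]
hex [0.6479 0.128 ] edge [14.6 13.8 14.9 14.4 14.1 14.8] ang [  61.8    1.3  -57.4 -118.6 -177.5  121.6]
[[0.64487475 0.12657662 0.138     ]] [[0.64075846 0.12683198 0.104     ]
 [0.64374692 0.12593516 0.104     ]]
t 1.55 tcp [0.1727 0.6267 0.201 ] yaw 74.6 open 92.2 ff 0.0 ft [-0.3 -0.1  0.3] q7 -0.06
turn units(6deg) [ 0.   0.  -0.4] then shift units(50mm) [-11.474  -7.525  -0.38 ]
```

```bash
python3 -m jog '[{"fingers":60,"z":-0.13,"rz":-0.95},{"fingers":60,"z":-0.13,"rz":-0.95},{"fingers":60,"z":-0.12,"rz":-0.95}]' 40; python3 go.py .647 .129 .22 91.7
```

```text
t 1.55 tcp [0.1727 0.6267 0.201 ] yaw 74.6 open 92.2 ff 0.0 ft [-0.3 -0.1  0.3] q7 -0.06
turn units(6deg) [ 0.    0.   -2.85] then shift units(50mm) [ -9.187 -10.23   -0.38 ]schema error: expected keys fingers, x, y, z, rx, ry, rz
```

```bash
python3 -m jog '[{"fingers":60,"x":0,"y":0,"z":-0.13,"rx":0,"ry":0,"rz":-0.95},{"fingers":60,"x":0,"y":0,"z":-0.13,"rx":0,"ry":0,"rz":-0.95},{"fingers":60,"x":0,"y":0,"z":-0.12,"rx":0,"ry":0,"rz":-0.95}]' 40; python3 go.py .647 .129 .22 91.7
```

```text
time_s: 1.85
tcp_pos: [0.1726, 0.6267, 0.2202]
eef_rot: [0.0, -0.017, 1.0, 0.0]
ft_force: [0.4, -0.2, 0.8]
opening: 0.758
finger_force: 0.0
t 1.85 tcp [0.1726 0.6267 0.2202] yaw 91.9 open 69.7 ff 0.0 ft [ 0.4 -0.2  0.8] q7 0.22
turn units(6deg) [0.   0.   0.04] then shift units(50mm) [-9.1880e+00 -1.0231e+01  5.0000e-03]
```

```bash
for i in 1; do 
python3 -m jog '[{"fingers":60,"x":-0.61,"y":-0.68,"z":0,"rx":0,"ry":0,"rz":0},{"fingers":60,"x":-0.61,"y":-0.68,"z":0,"rx":0,"ry":0,"rz":0},{"fingers":60,"x":-0.61,"y":-0.68,"z":0,"rx":0,"ry":0,"rz":0},{"fingers":60,"x":-0.61,"y":-0.68,"z":0,"rx":0,"ry":0,"rz":0},{"fingers":60,"x":-0.61,"y":-0.68,"z":0,"rx":0,"ry":0,"rz":0}]' 40
python3 -m jog '[{"fingers":60,"x":-0.61,"y":-0.68,"z":0,"rx":0,"ry":0,"rz":0},{"fingers":60,"x":-0.61,"y":-0.68,"z":0,"rx":0,"ry":0,"rz":0},{"fingers":60,"x":-0.61,"y":-0.68,"z":0,"rx":0,"ry":0,"rz":0},{"fingers":60,"x":-0.61,"y":-0.68,"z":0,"rx":0,"ry":0,"rz":0},{"fingers":60,"x":-0.61,"y":-0.68,"z":0,"rx":0,"ry":0,"rz":0}]' 40
python3 -m jog '[{"fingers":60,"x":-0.61,"y":-0.68,"z":0,"rx":0,"ry":0,"rz":0},{"fingers":60,"x":-0.61,"y":-0.68,"z":0,"rx":0,"ry":0,"rz":0},{"fingers":60,"x":-0.61,"y":-0.68,"z":0,"rx":0,"ry":0,"rz":0},{"fingers":60,"x":-0.61,"y":-0.68,"z":0,"rx":0,"ry":0,"rz":0},{"fingers":60,"x":-0.3,"y":-0.4,"z":0,"rx":0,"ry":0,"rz":0}]' 40;done|grep tcp; python3 go.py .647 .129 .129 91.7
```

```text
tcp_pos: [0.3312, 0.4598, 0.2202]
tcp_pos: [0.4887, 0.2944, 0.2204]
tcp_pos: [0.6316, 0.1397, 0.2201]
t 3.35 tcp [0.6316 0.1397 0.2201] yaw 91.5 open 59.9 ff 0.0 ft [-0.1  0.3 -0.2] q7 1.4
turn units(6deg) [-0.02  0.01 -0.04] then shift units(50mm) [-0.302 -0.223  1.821]
```

```bash
python3 -m jog '[{"fingers":56,"x":-0.3,"y":-0.22,"z":0,"rx":0,"ry":0,"rz":-0.04},{"fingers":56,"x":0,"y":0,"z":0.45,"rx":0,"ry":0,"rz":0},{"fingers":56,"x":0,"y":0,"z":0.45,"rx":0,"ry":0,"rz":0},{"fingers":56,"x":0,"y":0,"z":0.45,"rx":0,"ry":0,"rz":0},{"fingers":56,"x":0,"y":0,"z":0,"rx":0,"ry":0,"rz":0}]' 40 >/dev/null; python3 go.py .647 .129 .129 91.7
python3 - <<'E'
from h import *
s=snap('scene');t=snap('top')
i=t['img'][130:210,205:285,::-1];i2=s['img'][200:340,350:476,::-1]
cv2.imwrite('pics/c1.png',np.hstack([cv2.resize(i,(400,400),interpolation=2),cv2.resize(i2,(360,400),interpolation=2)]))
E
```

```text
t 3.85 tcp [0.6422 0.1329 0.1492] yaw 91.9 open 56.1 ff 0.0 ft [-1.1 -0.4 -0.8] q7 1.43
turn units(6deg) [-0.01 -0.06  0.04] then shift units(50mm) [-0.094 -0.082  0.403]
```

View pics/c1.png

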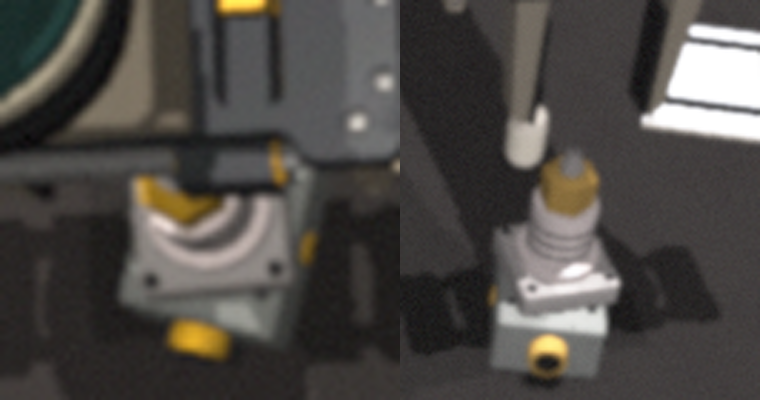

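The view shows both open fingers above and behind the cap. I'll check that numerically by projecting the expected points.

Run:
```python
from h import *
s=get_image('scene')
o=get_obs();x,y,z=o['tcp_pos'];print(np.round(o['tcp_pos'],4))
c=lambda P:((proj(s,P)-[350,200])*2.857).round(0).tolist()
print('tips',c([(x,y-.028,z-.017),(x,y+.028,z-.017)]),'captop,lock nut',c([(.647,.129,.1215),(.647,.129,.1375)]), c([(.6+.047,.129-.015,.1215),(.647,.129+.015,.1215)]))
```

```text
[0.6452 0.1335 0.1536]
tips [[126.0, 150.0], [230.0, 143.0]] captop,lock nut [[167.0, 171.0], [171.0, 148.0]] [[139.0, 173.0], [194.0, 169.0]]
```

Run:
```python
from h import *
for i in range(3):
    s=get_image('scene');o=get_obs();print(o['time_s'],np.round(o['tcp_pos'],4),np.abs(o['qvel']).max())
x,y,z=o['tcp_pos'];im=s['img'][:,:,::-1].copy()
im=cv2.resize(im[180:300,340:500],None,fx=5,fy=5,interpolation=2)
for P in [(x,y-.028,z-.017),(x,y+.028,z-.017),(x,y-.046,z-.017),(x,y+.046,z-.017),(.647,.129,.1375),(.647,.129,.1215)]:
    u=((proj(s,P)[0]-[340,180]+.5)*5).astype(int);cv2.circle(im,tuple(map(int,u)),5,(0,0,255),2)
cv2.imwrite('pics/c2.png',im)
```

```text
4.05 [0.6454 0.1337 0.1541] 0.007459562202963573
4.1 [0.6454 0.1337 0.1541] 0.004825392258390354
4.15 [0.6454 0.1336 0.1541] 0.00510383177493013
```

View pics/c2.png

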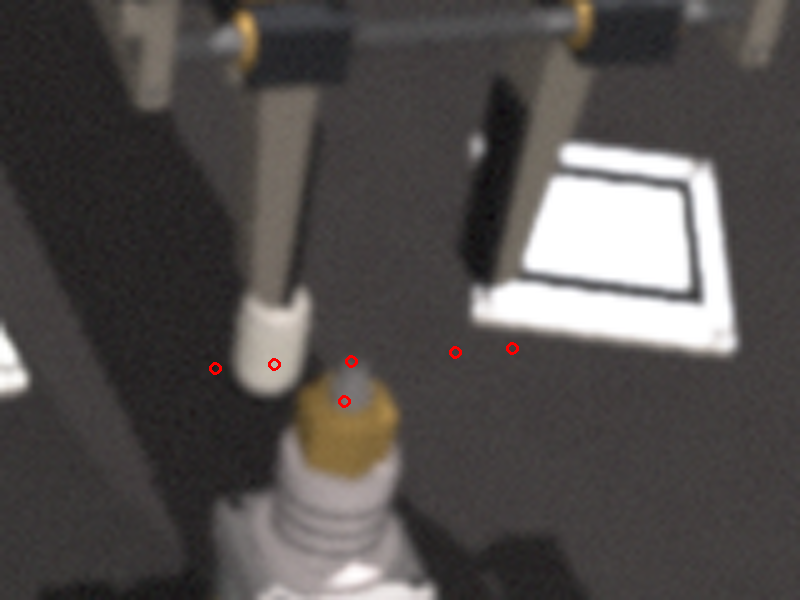

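Run:
```python
from h import *
s=get_image('scene');t=snap('top','t1.png')
a=np.radians(74.6);d=np.array([np.cos(a),np.sin(a),0])
for dz in(-.017,0):print([proj(s,np.array([.173,.627,.201+dz])+k*d)[0].round(0).tolist() for k in(-.055,-.046,.046,.055)])
o=get_obs();p=np.array(o['tcp_pos'])
for dz in(-.017,0,.069):print('top',proj(t,[p+[0,k,dz] for k in(-.06,-.03,0,.03,.06)]).round(0).tolist())
a=cv2.imread('pics/s0.png')[20:170,500:640];cv2.imwrite('pics/c3.png',np.hstack([cv2.resize(a,(420,450),interpolation=2),cv2.resize(t['img'][90:220,200:310,::-1],(380,450),interpolation=2)]))
```

```text
[[538.0, 90.0], [541.0, 90.0], [579.0, 94.0], [583.0, 95.0]]
[[539.0, 83.0], [543.0, 83.0], [581.0, 88.0], [585.0, 88.0]]
top [[272.0, 164.0], [254.0, 165.0], [236.0, 165.0], [217.0, 165.0], [199.0, 165.0]]
top [[271.0, 162.0], [252.0, 162.0], [233.0, 163.0], [215.0, 163.0], [196.0, 163.0]]
top [[265.0, 152.0], [244.0, 152.0], [223.0, 153.0], [202.0, 153.0], [182.0, 153.0]]
```

View pics/c3.png

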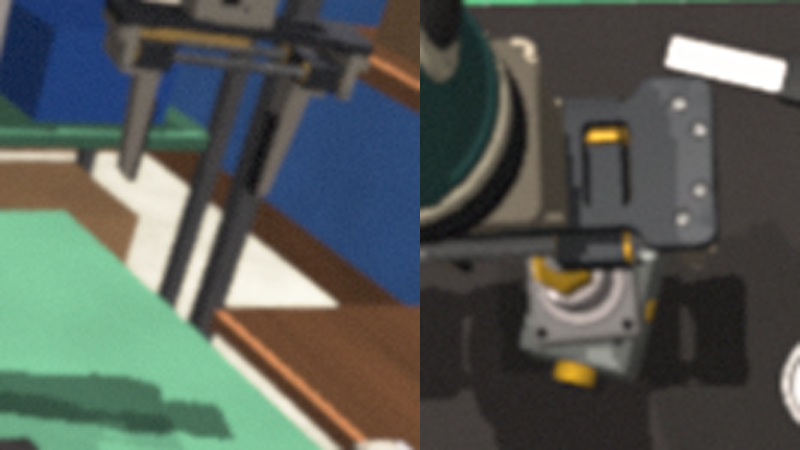

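Run:
```python
from h import *
s=get_image('scene');t=get_image('top');o=get_obs();p=np.array(o['tcp_pos'])
def tri(a,b):
    c1,d1=ray(s,[a]);c2,d2=ray(t,[b]);d1=d1[0]/np.linalg.norm(d1);d2=d2[0]/np.linalg.norm(d2)
    k=np.linalg.lstsq(np.c_[d1,-d2],c2-c1,rcond=None)[0];P,Q=c1+k[0]*d1,c2+k[1]*d2;return (P+Q)/2,np.linalg.norm(P-Q)
print(p.round(4),o['eef_rot'])
r,e=tri((389.6,188),(260.2,161.4));print('ring',r.round(4),'gap',round(e,4))
c,d=ray(s,[(456,184.4)]);d=d[0];k=(r[0]-c[0])/d[0];print('ring2 at same x',(c+k*d).round(4))
# tip inner points: intersect with plane x=px
for u in [(340+60,180+60),(340+93,180+54),(340+55,240),(340+99,238)]:
    c,d=ray(s,[u]);d=d[0];
    print(u,[(c+(x-c[0])/d[0]*d).round(4).tolist() for x in (p[0],p[0]-.01,p[0]-.02,p[0]-.03)])
```

```text
[0.6447 0.1335 0.1532] [ 4.82257066e-04 -1.69318280e-02  9.99856520e-01  1.44229855e-04]
ring [0.6291 0.0835 0.241 ] gap 0.0132
ring2 at same x [0.6291 0.1862 0.2423]
(400, 240) [[0.6447, 0.1114, 0.16], [0.6347, 0.1151, 0.1514], [0.6247, 0.1188, 0.1429], [0.6147, 0.1225, 0.1344]]
(433, 234) [[0.6447, 0.1604, 0.1675], [0.6347, 0.165, 0.1591], [0.6247, 0.1696, 0.1507], [0.6147, 0.1742, 0.1423]]
(395, 240) [[0.6447, 0.1039, 0.1606], [0.6347, 0.1074, 0.1521], [0.6247, 0.1109, 0.1435], [0.6147, 0.1145, 0.135]]
(439, 238) [[0.6447, 0.1711, 0.159], [0.6347, 0.1759, 0.1505], [0.6247, 0.1807, 0.1419], [0.6147, 0.1855, 0.1334]]
```

Seen at the same depth, the fingertips look about 20 mm higher than the TCP reading implies. I'll settle this by touching free mat with the closed fingers and looking at the contact point.

```bash
python3 -m jog '[{"fingers":0,"x":0,"y":0,"z":-0.8,"rx":0,"ry":0,"rz":0},{"fingers":0,"x":0.35,"y":0.7,"z":0,"rx":0,"ry":0,"rz":0},{"fingers":0,"x":0.35,"y":0.7,"z":0,"rx":0,"ry":0,"rz":0},{"fingers":0,"x":0.35,"y":0.7,"z":0,"rx":0,"ry":0,"rz":0},{"fingers":0,"x":0.3,"y":0.7,"z":0,"rx":0,"ry":0,"rz":0}]' 20 >/dev/null
python3 -m jog '[{"fingers":0,"x":0,"y":0,"z":0.7,"rx":0,"ry":0,"rz":0},{"fingers":0,"x":0,"y":0,"z":0.7,"rx":0,"ry":0,"rz":0},{"fingers":0,"x":0,"y":0,"z":0.6,"rx":0,"ry":0,"rz":0},{"fingers":0,"x":0,"y":0,"z":0.3,"rx":0,"ry":0,"rz":0},{"fingers":0,"x":0,"y":0,"z":0,"rx":0,"ry":0,"rz":0}]' 20; python3 go.py .58 .27 .021 91.7
python3 - <<'E'
from h import *
s=snap('scene');t=snap('top')
cv2.imwrite('pics/c4.png',np.hstack([cv2.resize(s['img'][150:290,380:520,::-1],(400,400),interpolation=2),cv2.resize(t['img'][120:260,140:280,::-1],(400,400),interpolation=2)]))
p=np.array(get_obs()['tcp_pos']);print(p,proj(s,[p-[0,0,.017]]),proj(t,[p-[0,0,.017]]))
E
```

```text
time_s: 5.35
tcp_pos: [0.571, 0.2704, 0.0755]
eef_rot: [-0.002, -0.017, 1.0, -0.001]
ft_force: [0.3, 0.1, -0.2]
opening: 0.004
finger_force: 0.0
t 5.35 tcp [0.571  0.2704 0.0755] yaw 91.9 open 0.4 ff 0.0 ft [ 0.3  0.1 -0.2] q7 1.19
turn units(6deg) [-0.02 -0.03  0.04] then shift units(50mm) [-0.179 -0.013  1.091]
[0.57308777 0.27125479 0.07850246] [[471.14235239 251.73369075]] [[168.64091983 213.67751066]]
```

View pics/c4.png

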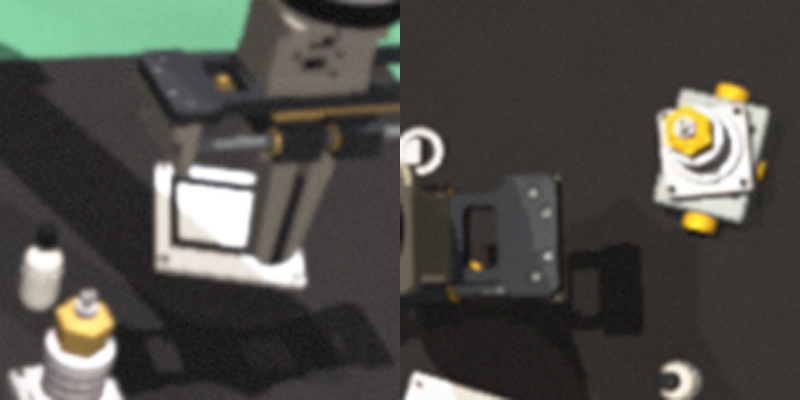

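```bash
python3 -m jog '[{"fingers":0,"x":0,"y":0,"z":0.35,"rx":0,"ry":0,"rz":0},{"fingers":0,"x":0,"y":0,"z":0.35,"rx":0,"ry":0,"rz":0},{"fingers":0,"x":0,"y":0,"z":0.2,"rx":0,"ry":0,"rz":0},{"fingers":0,"x":0,"y":0,"z":0,"rx":0,"ry":0,"rz":0}]' 20
python3 -m jog '[{"fingers":0,"x":0,"y":0,"z":0.05,"rx":0,"ry":0,"rz":0},{"fingers":0,"x":0,"y":0,"z":0,"rx":0,"ry":0,"rz":0},{"fingers":0,"x":0,"y":0,"z":0,"rx":0,"ry":0,"rz":0}]'|egrep 'tcp|ft'
```

```text
time_s: 5.85
tcp_pos: [0.5723, 0.271, 0.0325]
eef_rot: [-0.0, -0.017, 1.0, -0.0]
ft_force: [-0.2, -1.1, -0.0]
opening: 0.004
finger_force: 0.0
tcp_pos: [0.5728, 0.2713, 0.0308]
ft_force: [-0.5, 0.4, 0.5]
```

```bash
python3 -m jog '[{"fingers":0,"x":0,"y":0,"z":0.06,"rx":0,"ry":0,"rz":0},{"fingers":0,"x":0,"y":0,"z":0.06,"rx":0,"ry":0,"rz":0},{"fingers":0,"x":0,"y":0,"z":0,"rx":0,"ry":0,"rz":0}]'|egrep 'tcp|ft'
python3 -m jog '[{"fingers":0,"x":0,"y":0,"z":0.06,"rx":0,"ry":0,"rz":0},{"fingers":0,"x":0,"y":0,"z":0,"rx":0,"ry":0,"rz":0}]'|egrep 'tcp|ft'
python3 - <<'E'
from h import *
s=snap('scene')
cv2.imwrite('pics/c5.png',cv2.resize(s['img'][200:300,420:540,::-1],(720,600),interpolation=2))
p=np.array(get_obs()['tcp_pos']);print(p,proj(s,[p-[0,0,.017]]))
E
```

```text
tcp_pos: [0.5719, 0.2709, 0.0235]
ft_force: [0.0, -0.2, -0.1]
tcp_pos: [0.572, 0.2709, 0.0205]
ft_force: [-0.4, 0.6, 0.1]
[0.57210577 0.27092474 0.0207029 ] [[463.85710213 275.35177365]]
```

View pics/c5.png

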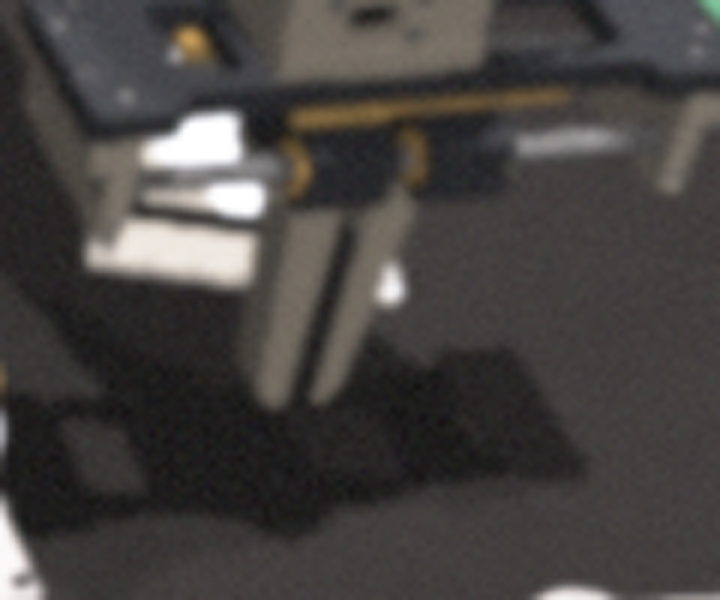

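```bash
python3 -m jog '[{"fingers":0,"x":0,"y":0,"z":0.06,"rx":0,"ry":0,"rz":0},{"fingers":0,"x":0,"y":0,"z":0,"rx":0,"ry":0,"rz":0}]'|egrep 'tcp|ft'
python3 -m jog '[{"fingers":0,"x":0,"y":0,"z":0.04,"rx":0,"ry":0,"rz":0},{"fingers":0,"x":0,"y":0,"z":0,"rx":0,"ry":0,"rz":0}]'|egrep 'tcp|ft'
```

```text
tcp_pos: [0.572, 0.2709, 0.0176]
ft_force: [0.1, -0.9, 0.3]
tcp_pos: [0.5721, 0.2709, 0.0157]
ft_force: [-0.9, -0.2, 0.5]
```

```bash
python3 -m jog '[{"fingers":0,"x":0,"y":0,"z":0.05,"rx":0,"ry":0,"rz":0},{"fingers":0,"x":0,"y":0,"z":0,"rx":0,"ry":0,"rz":0}]'|egrep 'tcp|ft'
python3 -m jog '[{"fingers":0,"x":0,"y":0,"z":0.05,"rx":0,"ry":0,"rz":0},{"fingers":0,"x":0,"y":0,"z":0,"rx":0,"ry":0,"rz":0}]'|egrep 'tcp|ft'
```

```text
tcp_pos: [0.5721, 0.2709, 0.0132]
ft_force: [-0.3, -0.2, 0.1]
tcp_pos: [0.572, 0.271, 0.0107]
ft_force: [-0.3, -0.4, 0.3]
```

Run:
```python
from h import *
s=get_image('scene');o=get_obs();print(np.round(o['tcp_pos'],4),np.round(o['ft_force'],1))
c=atz(s,[(469,267)],.0)
for z in (0,.004,.008,.012,.016,.02,.024):print(z,atz(s,[(469,267)],z)[0].round(4))
```

```text
[0.5721 0.271  0.0108] [-0.2 -0.6 -0.2]
0 [0.5477 0.2908 0.    ]
0.004 [0.5518 0.2884 0.004 ]
0.008 [0.5559 0.286  0.008 ]
0.012 [0.5599 0.2835 0.012 ]
0.016 [0.564  0.2811 0.016 ]
0.02 [0.5681 0.2786 0.02  ]
0.024 [0.5722 0.2762 0.024 ]
```

```bash
for i in 1; do python3 -m jog '[{"fingers":0,"x":0,"y":0,"z":0.05,"rx":0,"ry":0,"rz":0},{"fingers":0,"x":0,"y":0,"z":0,"rx":0,"ry":0,"rz":0}]'
python3 -m jog '[{"fingers":0,"x":0,"y":0,"z":0.04,"rx":0,"ry":0,"rz":0},{"fingers":0,"x":0,"y":0,"z":0,"rx":0,"ry":0,"rz":0}]'; done|egrep 'tcp|ft'
```

```text
tcp_pos: [0.5721, 0.271, 0.0082]
ft_force: [0.6, 0.3, -0.4]
tcp_pos: [0.5721, 0.271, 0.0062]
ft_force: [1.0, 0.4, 0.2]
```

```bash
for i in 1; do python3 -m jog '[{"fingers":0,"x":0,"y":0,"z":0.03,"rx":0,"ry":0,"rz":0},{"fingers":0,"x":0,"y":0,"z":0,"rx":0,"ry":0,"rz":0}]'
python3 -m jog '[{"fingers":0,"x":0,"y":0,"z":0.03,"rx":0,"ry":0,"rz":0},{"fingers":0,"x":0,"y":0,"z":0,"rx":0,"ry":0,"rz":0}]'; done|egrep 'tcp|ft'
```

```text
tcp_pos: [0.5722, 0.271, 0.0048]
ft_force: [0.6, 1.1, 0.1]
tcp_pos: [0.5722, 0.2709, 0.0033]
ft_force: [-0.0, -0.1, 0.5]
```

```bash
for i in 1; do python3 -m jog '[{"fingers":0,"x":0,"y":0,"z":0.03,"rx":0,"ry":0,"rz":0},{"fingers":0,"x":0,"y":0,"z":0,"rx":0,"ry":0,"rz":0}]'
python3 -m jog '[{"fingers":0,"x":0,"y":0,"z":0.03,"rx":0,"ry":0,"rz":0},{"fingers":0,"x":0,"y":0,"z":0,"rx":0,"ry":0,"rz":0}]'; done|egrep 'tcp|ft'
```

```text
tcp_pos: [0.5721, 0.271, 0.0018]
ft_force: [-0.2, -0.1, 0.3]
tcp_pos: [0.5721, 0.271, 0.0003]
ft_force: [-0.2, 0.5, 1.3]
```

```bash
for i in 1; do python3 -m jog '[{"fingers":0,"x":0,"y":0,"z":0.03,"rx":0,"ry":0,"rz":0},{"fingers":0,"x":0,"y":0,"z":0,"rx":0,"ry":0,"rz":0}]'
python3 -m jog '[{"fingers":0,"x":0,"y":0,"z":0.03,"rx":0,"ry":0,"rz":0},{"fingers":0,"x":0,"y":0,"z":0,"rx":0,"ry":0,"rz":0}]'; done|egrep 'tcp|ft'
python3 - <<'E'
from h import *
s=snap('scene')
cv2.imwrite('pics/c6.png',cv2.resize(s['img'][220:320,420:540,::-1],(720,600),interpolation=2))
E
```

```text
tcp_pos: [0.5721, 0.2709, -0.0012]
ft_force: [0.2, 0.2, -1.4]
tcp_pos: [0.5721, 0.271, -0.0027]
ft_force: [0.1, -0.1, 0.1]
```

View pics/c6.png

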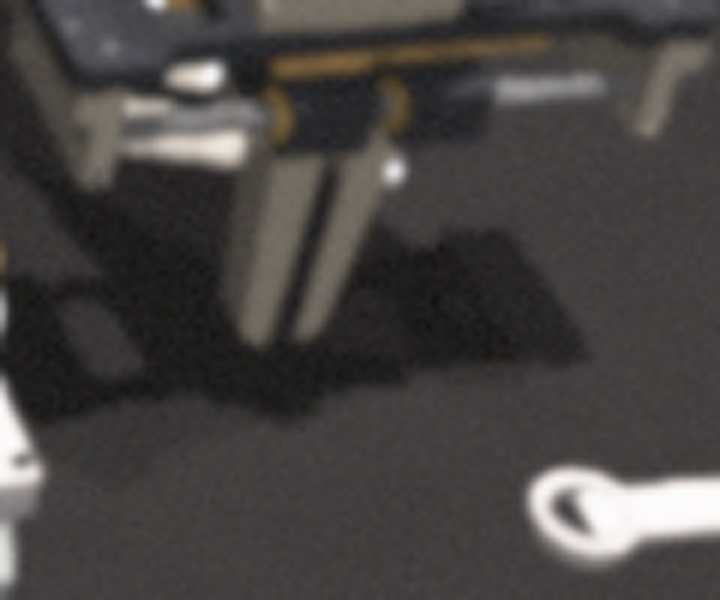

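```bash
for i in 1; do python3 -m jog '[{"fingers":0,"x":0,"y":0,"z":0.03,"rx":0,"ry":0,"rz":0},{"fingers":0,"x":0,"y":0,"z":0,"rx":0,"ry":0,"rz":0}]'
python3 -m jog '[{"fingers":0,"x":0,"y":0,"z":0.03,"rx":0,"ry":0,"rz":0},{"fingers":0,"x":0,"y":0,"z":0,"rx":0,"ry":0,"rz":0}]'; done|egrep 'tcp|ft'
python3 - <<'E'
from h import *
s=get_image('scene')
for z in (0,.004,.008,.012):print(z,atz(s,[(466.7,276.3)],z)[0].round(4))
o=get_obs();print(np.round(o['qpos'],4),np.round(o['tau'],1))
E
```

```text
tcp_pos: [0.5722, 0.271, -0.0042]
ft_force: [0.5, -0.7, 0.6]
tcp_pos: [0.5721, 0.271, -0.0057]
ft_force: [-0.1, -0.1, -0.3]
0 [0.5714 0.2775 0.    ]
0.004 [0.5754 0.2752 0.004 ]
0.008 [0.5793 0.2728 0.008 ]
0.012 [0.5833 0.2704 0.012 ]
[-0.5744  0.6987  0.1081  1.7678 -0.1104  0.6812  1.199 ] [  0.  -56.5   2.1 -17.3  -0.    0.1   0. ]
```

```bash
for i in 1; do python3 -m jog '[{"fingers":0,"x":0,"y":0,"z":0.03,"rx":0,"ry":0,"rz":0},{"fingers":0,"x":0,"y":0,"z":0,"rx":0,"ry":0,"rz":0}]'
python3 -m jog '[{"fingers":0,"x":0,"y":0,"z":0.03,"rx":0,"ry":0,"rz":0},{"fingers":0,"x":0,"y":0,"z":0,"rx":0,"ry":0,"rz":0}]'; 
python3 -m jog '[{"fingers":0,"x":0,"y":0,"z":0.02,"rx":0,"ry":0,"rz":0},{"fingers":0,"x":0,"y":0,"z":0,"rx":0,"ry":0,"rz":0}]';done|egrep 'tcp|ft'
```

```text
tcp_pos: [0.5722, 0.271, -0.0072]
ft_force: [0.1, -0.3, -0.1]
tcp_pos: [0.5721, 0.271, -0.0087]
ft_force: [-0.0, -0.6, -0.1]
tcp_pos: [0.5724, 0.2711, -0.0091]
ft_force: [-0.4, 0.1, 3.6]
```

Contact comes at a TCP reading of -0.009 with the mat top at 0.004, so the real fingertip z is the TCP reading + 0.013, against -0.017 in the text. In x and y the tip agrees with the images. From here on I use tip = reading + 0.013.

```bash
python3 -m jog '[{"fingers":50,"x":0,"y":0,"z":-0.8,"rx":0,"ry":0,"rz":0},{"fingers":50,"x":0,"y":0,"z":-0.9,"rx":0,"ry":0,"rz":0},{"fingers":50,"x":0,"y":0,"z":-0.9,"rx":0,"ry":0,"rz":0},{"fingers":50,"x":0,"y":0,"z":-0.8,"rx":0,"ry":0,"rz":0},{"fingers":50,"x":0,"y":0,"z":0,"rx":0,"ry":0,"rz":0}]' 40 >/dev/null
python3 go.py .647 .129 .16 91.7
```

```text
t 10.75 tcp [0.576  0.2728 0.1671] yaw 91.9 open 38.2 ff 0.0 ft [0.2 0.2 0. ] q7 1.17
turn units(6deg) [0.05 0.1  0.04] then shift units(50mm) [-1.335 -2.916  0.142]
```

```bash
python3 -m jog '[{"fingers":50,"x":-0.33,"y":-0.73,"z":0,"rx":0,"ry":0,"rz":0},{"fingers":50,"x":-0.33,"y":-0.73,"z":0,"rx":0,"ry":0,"rz":0},{"fingers":50,"x":-0.33,"y":-0.73,"z":0,"rx":0,"ry":0,"rz":0},{"fingers":50,"x":-0.33,"y":-0.73,"z":0,"rx":0,"ry":0,"rz":0},{"fingers":50,"x":0,"y":0,"z":0,"rx":0,"ry":0,"rz":0}]' 40 >/dev/null
python3 -m jog '[{"fingers":50,"x":0,"y":0,"z":0,"rx":0,"ry":0,"rz":0}]' >/dev/null
python3 go.py .647 .129 .0985 91.7
```

```text
t 11.35 tcp [0.643  0.1261 0.1594] yaw 91.8 open 50.0 ff 0.0 ft [-0.4  1.6  0.2] q7 1.44
turn units(6deg) [-0.   -0.01  0.01] then shift units(50mm) [-0.083  0.056  1.218]
```

```bash
python3 -m jog '[{"fingers":50,"x":-0.08,"y":0.06,"z":0.2,"rx":0,"ry":0,"rz":0},{"fingers":50,"x":0,"y":0,"z":0.35,"rx":0,"ry":0,"rz":0},{"fingers":50,"x":0,"y":0,"z":0.35,"rx":0,"ry":0,"rz":0},{"fingers":50,"x":0,"y":0,"z":0.2,"rx":0,"ry":0,"rz":0},{"fingers":50,"x":0,"y":0,"z":0,"rx":0,"ry":0,"rz":0}]' 40 |grep ft
python3 -m jog '[{"fingers":50,"x":0,"y":0,"z":0,"rx":0,"ry":0,"rz":0}]' >/dev/null
python3 go.py .647 .129 .0985 91.7;python3 - <<'E'
from h import *
s=snap('scene')
cv2.imwrite('pics/c7.png',cv2.resize(s['img'][210:330,340:484,::-1],(720,600),interpolation=2))
E
```

```text
ft_force: [0.1, -0.4, 0.2]
t 11.95 tcp [0.647  0.1314 0.1055] yaw 92.0 open 50.0 ff 0.0 ft [-0.1  0.6  0.8] q7 1.45
turn units(6deg) [ 0.   -0.    0.05] then shift units(50mm) [ 0.001 -0.049  0.139]
```

View pics/c7.png

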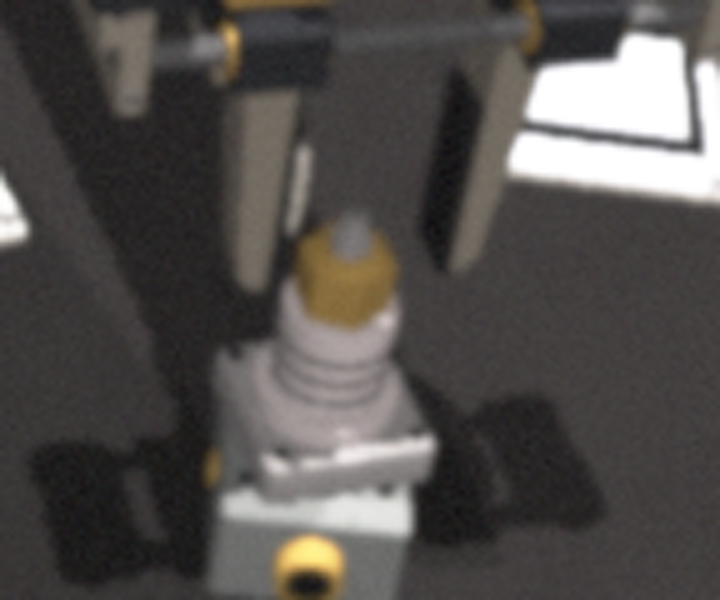

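The fingers now straddle the cap, with tips at (255,288) and (450,268) and the cap centre at x≈347. I'll go 7 mm lower and close.

```bash
python3 -m jog '[{"fingers":50,"x":0,"y":-0.04,"z":0.14,"rx":0,"ry":0,"rz":0.05},{"fingers":50,"x":0,"y":0,"z":0,"rx":0,"ry":0,"rz":0},{"fingers":36,"x":0,"y":0,"z":0,"rx":0,"ry":0,"rz":0},{"fingers":30,"x":0,"y":0,"z":0,"rx":0,"ry":0,"rz":0},{"fingers":24,"x":0,"y":0,"z":0,"rx":0,"ry":0,"rz":0}]' 25
python3 -m jog '[{"fingers":5,"x":0,"y":0,"z":0,"rx":0,"ry":0,"rz":0},{"fingers":5,"x":0,"y":0,"z":0,"rx":0,"ry":0,"rz":0},{"fingers":5,"x":0,"y":0,"z":0,"rx":0,"ry":0,"rz":0}]' 25
python3 go.py .4201 -.276 .2 91.7
```

```text
time_s: 12.5
tcp_pos: [0.6473, 0.1286, 0.0987]
eef_rot: [0.0, -0.014, 1.0, 0.0]
ft_force: [0.4, -0.1, -0.6]
opening: 0.305
finger_force: 0.2
time_s: 12.8
tcp_pos: [0.6473, 0.1287, 0.0988]
eef_rot: [0.0, -0.014, 1.0, 0.0]
ft_force: [-0.2, 1.3, 1.4]
opening: 0.277
finger_force: 25.0
t 12.8 tcp [0.6473 0.1287 0.0988] yaw 91.6 open 25.5 ff 25.0 ft [-0.2  1.3  1.4] q7 1.45
turn units(6deg) [ 0.    0.   -0.01] then shift units(50mm) [ 4.782 -7.955 -2.025]
```

```bash
for i in 1;do python3 -m jog '[{"fingers":5,"x":0,"y":0,"z":-0.15,"rx":0,"ry":0,"rz":0},{"fingers":5,"x":0,"y":0,"z":-0.4,"rx":0,"ry":0,"rz":0},{"fingers":5,"x":0,"y":0,"z":-0.5,"rx":0,"ry":0,"rz":0},{"fingers":5,"x":0,"y":0,"z":-0.3,"rx":0,"ry":0,"rz":0},{"fingers":5,"x":0,"y":0,"z":0,"rx":0,"ry":0,"rz":0}]' 25
python3 -m jog '[{"fingers":5,"x":0.2,"y":-0.35,"z":0,"rx":0,"ry":0,"rz":0},{"fingers":5,"x":0.4,"y":-0.66,"z":0,"rx":0,"ry":0,"rz":0},{"fingers":5,"x":0.4,"y":-0.66,"z":0,"rx":0,"ry":0,"rz":0},{"fingers":5,"x":0.4,"y":-0.66,"z":0,"rx":0,"ry":0,"rz":0},{"fingers":5,"x":0.4,"y":-0.66,"z":0,"rx":0,"ry":0,"rz":0}]' 25
python3 -m jog '[{"fingers":5,"x":0.4,"y":-0.66,"z":0,"rx":0,"ry":0,"rz":0},{"fingers":5,"x":0.4,"y":-0.66,"z":0,"rx":0,"ry":0,"rz":0},{"fingers":5,"x":0.4,"y":-0.66,"z":0,"rx":0,"ry":0,"rz":0},{"fingers":5,"x":0.4,"y":-0.66,"z":0,"rx":0,"ry":0,"rz":0},{"fingers":5,"x":0.4,"y":-0.66,"z":0,"rx":0,"ry":0,"rz":0}]' 25;done|egrep 'tcp|open|ing_f'
python3 go.py .4201 -.276 .15 91.7
```

```text
tcp_pos: [0.6487, 0.1287, 0.1688]
opening: 0.281
tcp_pos: [0.5597, -0.0247, 0.1649]
opening: 0.275
tcp_pos: [0.4645, -0.1923, 0.1652]
opening: 0.28
t 14.3 tcp [ 0.4645 -0.1923  0.1652] yaw 91.6 open 25.7 ff 25.0 ft [ 1.1  0.2 -1.4] q7 2.02
turn units(6deg) [ 0.   -0.01 -0.01] then shift units(50mm) [ 0.938 -1.646  0.303]
```

```bash
for i in 1;do 
python3 -m jog '[{"fingers":5,"x":0.4,"y":-0.7,"z":0,"rx":0,"ry":0,"rz":0},{"fingers":5,"x":0.4,"y":-0.65,"z":0,"rx":0,"ry":0,"rz":0},{"fingers":5,"x":0.1,"y":-0.2,"z":0,"rx":0,"ry":0,"rz":0},{"fingers":5,"x":0,"y":0,"z":0,"rx":0,"ry":0,"rz":0},{"fingers":5,"x":0,"y":0,"z":0,"rx":0,"ry":0,"rz":0}]' 25;done|egrep 'tcp|open|ing_f'
python3 go.py .4201 -.276 .0048 91.7
```

```text
tcp_pos: [0.4239, -0.2687, 0.1655]
opening: 0.278
t 14.8 tcp [ 0.4239 -0.2687  0.1655] yaw 91.7 open 25.5 ff 25.0 ft [ 0.7  0.4 -0.8] q7 2.21
turn units(6deg) [ 0.01 -0.    0.  ] then shift units(50mm) [ 0.08  -0.143  3.214]
```

```bash
for i in 1;do 
python3 -m jog '[{"fingers":5,"x":0.08,"y":-0.14,"z":0.4,"rx":0,"ry":0,"rz":0},{"fingers":5,"x":0,"y":0,"z":0.7,"rx":0,"ry":0,"rz":0},{"fingers":5,"x":0,"y":0,"z":0.7,"rx":0,"ry":0,"rz":0},{"fingers":5,"x":0,"y":0,"z":0.5,"rx":0,"ry":0,"rz":0},{"fingers":5,"x":0,"y":0,"z":0,"rx":0,"ry":0,"rz":0}]' 25;done|egrep 'tcp|open|ing_f'
python3 go.py .4201 -.276 .0048 91.7
python3 - <<'E'
from h import *
t=get_image('top');g=cv2.cvtColor(cv2.imread('pics/t0.png'),cv2.COLOR_BGR2GRAY)
for k,(u,v) in {'cap':(469,297),'bonnet':(394,182),'plate':(160,288),'body':(320,279)}.items():
    m=(g[v-60:v+60,u-60:u+60]<130).astype(np.uint8);n,l,st,ce=cv2.connectedComponentsWithStats(m)
    c=[i for i in range(1,n) if 15<st[i,2]<75 and 15<st[i,3]<75 and abs(st[i,0]+st[i,2]/2-60)<12 and abs(st[i,1]+st[i,3]/2-60)<12]
    for i in c:
        h=cv2.convexHull(np.argwhere(l==i)[:,::-1].astype(np.float32)).reshape(-1,2)+[u-60,v-60]
        W=(atz(t,h,.016)[:,:2]*1000).astype(np.float32);print(k,np.round(cv2.minAreaRect(W)[0]+cv2.minAreaRect(W)[1]+cv2.minAreaRect(W)[2:],1))
E
```

```text
tcp_pos: [0.4183, -0.2737, 0.0478]
opening: 0.281
t 15.3 tcp [ 0.4183 -0.2737  0.0478] yaw 91.8 open 25.9 ff 25.0 ft [-1.6  0.  -0.7] q7 2.31
turn units(6deg) [ 0.04 -0.06  0.02] then shift units(50mm) [-0.034 -0.047  0.86 ]
cap [ 419.4 -276.9   56.9   48.8   71.2]
bonnet [ 636.4 -142.6   67.9   69.2   44.2]
plate [436.5 306.3  80.8  79.9  72.7]
body [ 4.516e+02 -1.000e-01  9.880e+01  8.300e+01  1.170e+01]
```

```bash
for i in 1;do 
python3 -m jog '[{"fingers":5,"x":-0.03,"y":-0.05,"z":0.3,"rx":0,"ry":0,"rz":0},{"fingers":5,"x":0,"y":0,"z":0.3,"rx":0,"ry":0,"rz":0},{"fingers":5,"x":0,"y":0,"z":0,"rx":0,"ry":0,"rz":0},{"fingers":5,"x":0,"y":0,"z":0,"rx":0,"ry":0,"rz":0}]' 25;done|egrep 'tcp|open|ing_f'
python3 go.py .4195 -.2765 .0048 91.7
```

```text
tcp_pos: [0.4223, -0.2795, 0.0222]
opening: 0.279
t 15.75 tcp [ 0.4223 -0.2795  0.0222] yaw 91.7 open 25.6 ff 25.0 ft [-0.7  0.1 -0.3] q7 2.34
turn units(6deg) [-0.    0.02 -0.  ] then shift units(50mm) [0.055 0.062 0.348]
```

```bash
for i in 1;do 
python3 -m jog '[{"fingers":5,"x":0.05,"y":0.06,"z":0.08,"rx":0,"ry":0,"rz":0},{"fingers":5,"x":0,"y":0,"z":0.1,"rx":0,"ry":0,"rz":0},{"fingers":5,"x":0,"y":0,"z":0.08,"rx":0,"ry":0,"rz":0},{"fingers":5,"x":0,"y":0,"z":0,"rx":0,"ry":0,"rz":0},{"fingers":5,"x":0,"y":0,"z":0,"rx":0,"ry":0,"rz":0}]' 25;done|egrep 'tcp|open|ft'
python3 go.py .4195 -.2765 .0048 91.7
```

```text
tcp_pos: [0.4185, -0.2767, 0.0079]
ft_force: [-0.4, 0.2, -1.3]
opening: 0.282
t 16.25 tcp [ 0.4185 -0.2767  0.0079] yaw 91.6 open 25.9 ff 25.0 ft [-0.4  0.2 -1.3] q7 2.35
turn units(6deg) [ 0.   -0.   -0.01] then shift units(50mm) [-0.019  0.004  0.062]
```

```bash
for i in 1;do 
python3 -m jog '[{"fingers":5,"x":-0.02,"y":0,"z":0.03,"rx":0,"ry":0,"rz":0},{"fingers":5,"x":0,"y":0,"z":0,"rx":0,"ry":0,"rz":0}]' 25
python3 -m jog '[{"fingers":5,"x":0,"y":0,"z":0.03,"rx":0,"ry":0,"rz":0},{"fingers":5,"x":0,"y":0,"z":0,"rx":0,"ry":0,"rz":0}]' 25
python3 -m jog '[{"fingers":5,"x":0,"y":0,"z":0.015,"rx":0,"ry":0,"rz":0},{"fingers":5,"x":0,"y":0,"z":0,"rx":0,"ry":0,"rz":0}]' 25
done|egrep 'tcp|ft'
```

```text
tcp_pos: [0.4198, -0.2767, 0.0064]
ft_force: [-0.1, 0.8, -1.0]
tcp_pos: [0.4195, -0.2766, 0.0048]
ft_force: [-0.6, -0.6, -0.6]
tcp_pos: [0.4196, -0.2767, 0.0047]
ft_force: [-1.2, 1.1, 4.4]
```

Contact is at the predicted height. Release and rise.

```bash
for i in 1;do 
python3 -m jog '[{"fingers":32,"x":0,"y":0,"z":0,"rx":0,"ry":0,"rz":0},{"fingers":40,"x":0,"y":0,"z":0,"rx":0,"ry":0,"rz":0},{"fingers":50,"x":0,"y":0,"z":0,"rx":0,"ry":0,"rz":0},{"fingers":50,"x":0,"y":0,"z":-0.1,"rx":0,"ry":0,"rz":0},{"fingers":50,"x":0,"y":0,"z":-0.5,"rx":0,"ry":0,"rz":0}]' 25
python3 -m jog '[{"fingers":60,"x":0,"y":0,"z":-0.8,"rx":0,"ry":0,"rz":0},{"fingers":60,"x":0,"y":0,"z":-0.9,"rx":0,"ry":0,"rz":0},{"fingers":60,"x":0,"y":0,"z":-0.9,"rx":0,"ry":0,"rz":0},{"fingers":60,"x":0,"y":0,"z":0,"rx":0,"ry":0,"rz":0}]' 25
done|egrep 'tcp|ft|open'; python3 go.py .647 .129 .16 91.7
cat > see.py <<'E'
import sys
from h import *
s=snap('scene');t=snap('top')
for a in sys.argv[1:]:
    n,z=a.split(':')
    for p,l in((s,'s'),(t,'t')):
        for d in cut_out(p,n)[:1]: print(n,l,round(d['conf'],2),np.round(d['pixel']),atz(p,d['pixel'],float(z)).round(4)[0],d['pixels'].sum())
E
python3 see.py spring_cap:.025 bonnet:.1
```

```text
tcp_pos: [0.4179, -0.2757, 0.0329]
ft_force: [-0.9, -0.2, 0.9]
opening: 0.547
tcp_pos: [0.423, -0.2789, 0.1702]
ft_force: [1.3, -1.1, -0.9]
opening: 0.654
t 17.75 tcp [ 0.423  -0.2789  0.1702] yaw 91.6 open 60.1 ff 0.0 ft [ 1.3 -1.1 -0.9] q7 2.23
turn units(6deg) [-0.05  0.1  -0.01] then shift units(50mm) [-4.72   8.021  0.204]
spring_cap s 0.64 [167. 236.] [ 0.4323 -0.2685  0.025 ] 233
spring_cap t 0.63 [467. 294.] [ 0.4241 -0.2711  0.025 ] 78
bonnet s 0.85 [407. 281.] [0.6707 0.1241 0.1   ] 890
bonnet t 0.9 [247. 168.] [0.6459 0.122  0.1   ] 523
```

```bash
for i in 1;do 
python3 -m jog '[{"fingers":60,"x":-0.45,"y":0.77,"z":0,"rx":0,"ry":0,"rz":0},{"fingers":60,"x":-0.45,"y":0.77,"z":0,"rx":0,"ry":0,"rz":0},{"fingers":60,"x":-0.45,"y":0.77,"z":0,"rx":0,"ry":0,"rz":0},{"fingers":60,"x":-0.45,"y":0.77,"z":0,"rx":0,"ry":0,"rz":0},{"fingers":60,"x":-0.45,"y":0.77,"z":0,"rx":0,"ry":0,"rz":0}]' 40
python3 -m jog '[{"fingers":60,"x":-0.45,"y":0.77,"z":0,"rx":0,"ry":0,"rz":0},{"fingers":60,"x":-0.45,"y":0.77,"z":0,"rx":0,"ry":0,"rz":0},{"fingers":60,"x":-0.45,"y":0.77,"z":0,"rx":0,"ry":0,"rz":0},{"fingers":60,"x":-0.45,"y":0.77,"z":0,"rx":0,"ry":0,"rz":0},{"fingers":60,"x":-0.45,"y":0.77,"z":0,"rx":0,"ry":0,"rz":0}]'
python3 -m jog '[{"fingers":60,"x":-0.1,"y":0.2,"z":0,"rx":0,"ry":0,"rz":0},{"fingers":60,"x":0,"y":0,"z":0,"rx":0,"ry":0,"rz":0},{"fingers":60,"x":0,"y":0,"z":0,"rx":0,"ry":0,"rz":0}]'
done|egrep 'tcp'; python3 go.py .647 .129 .061 91.7
```

```text
tcp_pos: [0.5264, -0.0794, 0.1628]
tcp_pos: [0.6334, 0.116, 0.1623]
tcp_pos: [0.6373, 0.1226, 0.163]
t 19.35 tcp [0.6373 0.1226 0.163 ] yaw 91.5 open 60.2 ff 0.0 ft [ 0.1 -0.4  0.5] q7 1.44
turn units(6deg) [-0.02 -0.02 -0.03] then shift units(50mm) [-0.198  0.122  2.039]
```

```bash
for i in 1;do 
python3 -m jog '[{"fingers":60,"x":-0.2,"y":0.12,"z":0.2,"rx":0,"ry":0,"rz":0},{"fingers":60,"x":0,"y":0,"z":0.6,"rx":0,"ry":0,"rz":0},{"fingers":60,"x":0,"y":0,"z":0.6,"rx":0,"ry":0,"rz":0},{"fingers":60,"x":0,"y":0,"z":0,"rx":0,"ry":0,"rz":0},{"fingers":60,"x":0,"y":0,"z":0,"rx":0,"ry":0,"rz":0}]' 30
done|egrep 'tcp'; python3 go.py .647 .129 .061 91.7;  python3 see.py spring_cap:.025
```

```text
tcp_pos: [0.6481, 0.1298, 0.094]
t 19.85 tcp [0.6481 0.1298 0.094 ] yaw 91.5 open 59.5 ff 0.0 ft [0.1 0.1 0.6] q7 1.45
turn units(6deg) [-0.01 -0.01 -0.03] then shift units(50mm) [ 0.022 -0.015  0.66 ]
spring_cap s 0.74 [163. 236.] [ 0.4315 -0.2764  0.025 ] 218
spring_cap t 0.48 [471. 300.] [ 0.4144 -0.2786  0.025 ] 239
```

```bash
for i in 1;do 
python3 -m jog '[{"fingers":60,"x":0.02,"y":-0.01,"z":0.3,"rx":0,"ry":0,"rz":0},{"fingers":60,"x":0,"y":0,"z":0.3,"rx":0,"ry":0,"rz":0},{"fingers":60,"x":0,"y":0,"z":0.05,"rx":0,"ry":0,"rz":0},{"fingers":60,"x":0,"y":0,"z":0,"rx":0,"ry":0,"rz":0},{"fingers":46,"x":0,"y":0,"z":0,"rx":0,"ry":0,"rz":0}]' 30
python3 -m jog '[{"fingers":40,"x":0,"y":0,"z":0,"rx":0,"ry":0,"rz":0},{"fingers":36,"x":0,"y":0,"z":0,"rx":0,"ry":0,"rz":0},{"fingers":30,"x":0,"y":0,"z":0,"rx":0,"ry":0,"rz":0},{"fingers":10,"x":0,"y":0,"z":0,"rx":0,"ry":0,"rz":0},{"fingers":10,"x":0,"y":0,"z":0,"rx":0,"ry":0,"rz":0}]' 30
done|egrep 'tcp|ft|open|er_f'; python3 go.py .637 -.1427 .17 91.7
```

```text
tcp_pos: [0.6472, 0.1305, 0.0616]
ft_force: [-0.3, -0.3, 0.5]
opening: 0.589
finger_force: 0.0
tcp_pos: [0.6474, 0.1306, 0.0622]
ft_force: [0.3, 0.1, 2.8]
opening: 0.386
finger_force: 30.0
t 21.05 tcp [0.6474 0.1306 0.0622] yaw 91.6 open 35.5 ff 30.0 ft [0.3 0.1 2.8] q7 1.45
turn units(6deg) [ 0.    0.01 -0.01] then shift units(50mm) [ 0.37  -5.457 -2.156]
```

```bash
for i in 1;do python3 -m jog '[{"fingers":10,"x":0,"y":0,"z":-0.15,"rx":0,"ry":0,"rz":0},{"fingers":10,"x":0,"y":0,"z":-0.5,"rx":0,"ry":0,"rz":0},{"fingers":10,"x":0,"y":0,"z":-0.5,"rx":0,"ry":0,"rz":0},{"fingers":10,"x":0,"y":0,"z":-0.5,"rx":0,"ry":0,"rz":0},{"fingers":10,"x":0,"y":-0.2,"z":-0.1,"rx":0,"ry":0,"rz":0}]' 30
python3 -m jog '[{"fingers":10,"x":0.03,"y":-0.5,"z":0,"rx":0,"ry":0,"rz":0},{"fingers":10,"x":0.05,"y":-0.75,"z":0,"rx":0,"ry":0,"rz":0},{"fingers":10,"x":0.05,"y":-0.75,"z":0,"rx":0,"ry":0,"rz":0},{"fingers":10,"x":0.05,"y":-0.75,"z":0,"rx":0,"ry":0,"rz":0},{"fingers":10,"x":0.05,"y":-0.75,"z":0,"rx":0,"ry":0,"rz":0}]' 
python3 -m jog '[{"fingers":10,"x":0.05,"y":-0.75,"z":0,"rx":0,"ry":0,"rz":0},{"fingers":10,"x":0.05,"y":-0.75,"z":0,"rx":0,"ry":0,"rz":0},{"fingers":10,"x":0.04,"y":-0.2,"z":0,"rx":0,"ry":0,"rz":0},{"fingers":10,"x":0,"y":0,"z":0,"rx":0,"ry":0,"rz":0},{"fingers":10,"x":0,"y":0,"z":0,"rx":0,"ry":0,"rz":0}]' ;done|egrep 'tcp|open'
python3 go.py .637 -.1427 .0102 91.7
```

```text
tcp_pos: [0.6489, 0.1224, 0.1525]
opening: 0.381
tcp_pos: [0.6396, -0.0572, 0.1481]
opening: 0.384
tcp_pos: [0.6359, -0.1386, 0.1485]
opening: 0.386
t 22.55 tcp [ 0.6359 -0.1386  0.1485] yaw 91.7 open 35.4 ff 30.0 ft [-0.3  1.6 -1.3] q7 1.87
turn units(6deg) [ 0.01 -0.01 -0.  ] then shift units(50mm) [-0.019 -0.083  2.766]
```

```bash
for i in 1;do python3 -m jog '[{"fingers":10,"x":-0.02,"y":-0.08,"z":0.3,"rx":0,"ry":0,"rz":0},{"fingers":10,"x":0,"y":0,"z":0.7,"rx":0,"ry":0,"rz":0},{"fingers":10,"x":0,"y":0,"z":0.7,"rx":0,"ry":0,"rz":0},{"fingers":10,"x":0,"y":0,"z":0.4,"rx":0,"ry":0,"rz":0},{"fingers":10,"x":0,"y":0,"z":0,"rx":0,"ry":0,"rz":0}]' 
python3 -m jog '[{"fingers":10,"x":0,"y":0,"z":0.2,"rx":0,"ry":0,"rz":0},{"fingers":10,"x":0,"y":0,"z":0,"rx":0,"ry":0,"rz":0}]' ;done|egrep 'tcp|open'
python3 go.py .637 -.1427 .0102 91.7
```

```text
tcp_pos: [0.6344, -0.1414, 0.0396]
opening: 0.383
tcp_pos: [0.6375, -0.1432, 0.0339]
opening: 0.387
t 23.25 tcp [ 0.6375 -0.1432  0.0339] yaw 91.7 open 35.5 ff 30.0 ft [-0.6 -0.5 -0.7] q7 1.91
turn units(6deg) [ 0. -0. -0.] then shift units(50mm) [0.01  0.011 0.473]
```

```bash
for i in 1;do python3 -m jog '[{"fingers":10,"x":0,"y":0,"z":0.2,"rx":0,"ry":0,"rz":0},{"fingers":10,"x":0.01,"y":0.01,"z":0.15,"rx":0,"ry":0,"rz":0},{"fingers":10,"x":0,"y":0,"z":0.05,"rx":0,"ry":0,"rz":0},{"fingers":10,"x":0,"y":0,"z":0,"rx":0,"ry":0,"rz":0},{"fingers":10,"x":0,"y":0,"z":0,"rx":0,"ry":0,"rz":0}]' 
python3 -m jog '[{"fingers":10,"x":0,"y":0,"z":0.04,"rx":0,"ry":0,"rz":0},{"fingers":10,"x":0,"y":0,"z":0,"rx":0,"ry":0,"rz":0},{"fingers":10,"x":0,"y":0,"z":0,"rx":0,"ry":0,"rz":0}]' 
python3 -m jog '[{"fingers":10,"x":0,"y":0,"z":0.03,"rx":0,"ry":0,"rz":0},{"fingers":10,"x":0,"y":0,"z":0,"rx":0,"ry":0,"rz":0}]';done|egrep 'tcp|open|ft'
python3 go.py .637 -.1427 .0102 91.7
```

```text
tcp_pos: [0.6371, -0.1435, 0.0144]
ft_force: [-0.0, -0.4, -0.8]
opening: 0.385
tcp_pos: [0.637, -0.1434, 0.0124]
ft_force: [0.2, 0.0, -2.0]
opening: 0.385
tcp_pos: [0.6368, -0.1434, 0.0106]
ft_force: [0.1, 0.6, -1.3]
opening: 0.38
t 24.25 tcp [ 0.6368 -0.1434  0.0106] yaw 91.6 open 34.9 ff 30.0 ft [ 0.1  0.6 -1.3] q7 1.91
turn units(6deg) [ 0.   -0.   -0.01] then shift units(50mm) [-0.005  0.014  0.007]
```

```bash
for i in 1;do python3 -m jog '[{"fingers":10,"x":0,"y":0,"z":0.02,"rx":0,"ry":0,"rz":0},{"fingers":10,"x":0,"y":0,"z":0,"rx":0,"ry":0,"rz":0}]'
python3 -m jog '[{"fingers":40,"x":0,"y":0,"z":0,"rx":0,"ry":0,"rz":0},{"fingers":50,"x":0,"y":0,"z":0,"rx":0,"ry":0,"rz":0},{"fingers":60,"x":0,"y":0,"z":0,"rx":0,"ry":0,"rz":0},{"fingers":60,"x":0,"y":0,"z":-0.1,"rx":0,"ry":0,"rz":0},{"fingers":60,"x":0,"y":0,"z":-0.5,"rx":0,"ry":0,"rz":0}]' 
python3 -m jog '[{"fingers":75,"x":0,"y":0,"z":-0.8,"rx":0,"ry":0,"rz":0},{"fingers":75,"x":0,"y":0,"z":-0.9,"rx":0,"ry":0,"rz":0},{"fingers":75,"x":0,"y":0,"z":-0.5,"rx":0,"ry":0,"rz":0},{"fingers":75,"x":0,"y":0,"z":0,"rx":0,"ry":0,"rz":0}]';done|egrep 'tcp|open|ft'
python3 go.py .647 .129 .15 93.6
```

```text
tcp_pos: [0.6369, -0.1434, 0.0102]
ft_force: [-1.8, 0.7, 2.4]
opening: 0.388
tcp_pos: [0.6346, -0.1429, 0.0376]
ft_force: [0.0, -0.7, -0.2]
opening: 0.649
tcp_pos: [0.6398, -0.1442, 0.155]
ft_force: [0.7, 0.2, 0.0]
opening: 0.819
t 25.35 tcp [ 0.6398 -0.1442  0.155 ] yaw 91.6 open 75.2 ff 0.0 ft [0.7 0.2 0. ] q7 1.88
turn units(6deg) [-0.02  0.08 -0.33] then shift units(50mm) [-0.487  5.444  0.099]
```

Run:
```python
from h import *
s=snap('scene');t=snap('top','t2.png')
r=lambda i,w,h:cv2.resize(i[:,:,::-1],(w,h),interpolation=2)
cv2.imwrite('pics/c8.png',np.hstack([r(t['img'][140:210,215:285],400,400),r(s['img'][200:360,120:290],400,400)]))
```

```text
(no output)
```

View pics/c8.png

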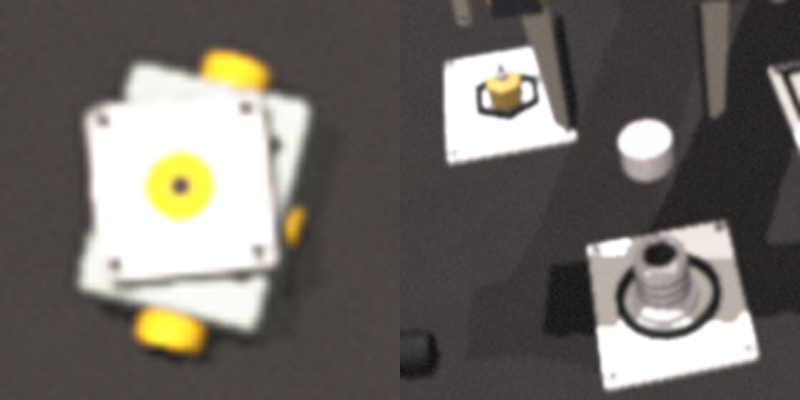

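Cap stands inside the hex rim (right half, (505,92)) and the bonnet inside the round rim (660,285). The guide plate's holes in the left half are at (104,120), (246,107), (259,251) and (114,264).

```bash
python3 - <<'E'
exec(open('c.py').read().split("pr('holes'")[0])
pr('holes',[(104,120),(246,107),(259,251),(114,264)],.062)
pr('corners',[(85,108),(265,92),(278,268),(117,283)],.062)
print(atz(t,f([(180,185)]),.062))
E
python3 -m jog '[{"fingers":80,"x":0,"y":0,"z":0,"rx":0,"ry":0,"rz":-0.33},{"fingers":80,"x":-0.08,"y":0.9,"z":0,"rx":0,"ry":0,"rz":0},{"fingers":80,"x":-0.08,"y":0.9,"z":0,"rx":0,"ry":0,"rz":0},{"fingers":80,"x":-0.08,"y":0.9,"z":0,"rx":0,"ry":0,"rz":0},{"fingers":80,"x":-0.08,"y":0.9,"z":0,"rx":0,"ry":0,"rz":0}]' >/dev/null
python3 -m jog '[{"fingers":80,"x":-0.08,"y":0.9,"z":0,"rx":0,"ry":0,"rz":0},{"fingers":80,"x":-0.08,"y":0.8,"z":0,"rx":0,"ry":0,"rz":0},{"fingers":80,"x":0,"y":0.1,"z":0,"rx":0,"ry":0,"rz":0},{"fingers":80,"x":0,"y":0,"z":0,"rx":0,"ry":0,"rz":0},{"fingers":80,"x":0,"y":0,"z":0,"rx":0,"ry":0,"rz":0}]' >/dev/null
python3 go.py .647 .129 .06 93.6
```

```text
holes [0.6471 0.13  ] edge [45.2 45.8 46.1 45.8] ang [  94.5    5.2  -85.5 -175.9]
corners [0.6464 0.1283] edge [57.3 55.9 51.1 56.6] ang [  94.4    4.2  -85.3 -169.5]
[[0.64721045 0.13019325 0.062     ]]
t 26.5 tcp [0.6433 0.1254 0.1485] yaw 93.5 open 79.8 ff 0.0 ft [ 0.2 -1.9  0.5] q7 1.47
turn units(6deg) [-0.02 -0.02 -0.02] then shift units(50mm) [-0.078  0.068  1.77 ]
```

```bash
for i in 1; do
python3 -m jog '[{"fingers":80,"x":0,"y":0,"z":0,"rx":0,"ry":0,"rz":-0.18},{"fingers":80,"x":-0.08,"y":0.09,"z":0.4,"rx":0,"ry":0,"rz":0},{"fingers":80,"x":0,"y":0,"z":0.6,"rx":0,"ry":0,"rz":0},{"fingers":80,"x":0,"y":0,"z":0.6,"rx":0,"ry":0,"rz":0},{"fingers":80,"x":0,"y":0,"z":0,"rx":0,"ry":0,"rz":0}]'
python3 -m jog '[{"fingers":80,"x":0,"y":0,"z":0.3,"rx":0,"ry":0,"rz":0},{"fingers":80,"x":0,"y":0,"z":0,"rx":0,"ry":0,"rz":0},{"fingers":80,"x":0,"y":0,"z":0,"rx":0,"ry":0,"rz":0}]' ; done|egrep 'tcp|ft'
python3 go.py .647 .13 .04 94.6
```

```text
tcp_pos: [0.6444, 0.1297, 0.0656]
ft_force: [-0.6, 0.3, -0.6]
tcp_pos: [0.6481, 0.1321, 0.0556]
ft_force: [0.3, 0.8, 0.6]
t 27.3 tcp [0.6481 0.1321 0.0556] yaw 94.7 open 80.2 ff 0.0 ft [0.3 0.8 0.6] q7 1.5
turn units(6deg) [0.   0.01 0.01] then shift units(50mm) [ 0.025 -0.04   0.313]
```

```bash
for i in 1; do
python3 -m jog '[{"fingers":80,"x":0.02,"y":-0.04,"z":0.31,"rx":0,"ry":0,"rz":0},{"fingers":80,"x":0,"y":0,"z":0,"rx":0,"ry":0,"rz":0},{"fingers":66,"x":0,"y":0,"z":0,"rx":0,"ry":0,"rz":0},{"fingers":60,"x":0,"y":0,"z":0,"rx":0,"ry":0,"rz":0},{"fingers":57,"x":0,"y":0,"z":0,"rx":0,"ry":0,"rz":0}]' 35
python3 -m jog '[{"fingers":52,"x":0,"y":0,"z":0,"rx":0,"ry":0,"rz":0},{"fingers":30,"x":0,"y":0,"z":0,"rx":0,"ry":0,"rz":0},{"fingers":30,"x":0,"y":0,"z":0,"rx":0,"ry":0,"rz":0},{"fingers":30,"x":0,"y":0,"z":0,"rx":0,"ry":0,"rz":0}]' 35; done|egrep 'tcp|ft'
python3 go.py .437 .3065 .14 72.5
```

```text
tcp_pos: [0.6469, 0.1305, 0.0396]
ft_force: [0.0, 3.0, 0.8]
tcp_pos: [0.6469, 0.1307, 0.0396]
ft_force: [-0.1, 0.7, 1.6]
t 28.2 tcp [0.6469 0.1307 0.0396] yaw 94.7 open 55.5 ff 35.0 ft [-0.1  0.7  1.6] q7 1.5
turn units(6deg) [0.01 0.01 3.7 ] then shift units(50mm) [ 5.06   2.092 -2.008]
```

```bash
for i in 1; do
python3 -m jog '[{"fingers":30,"x":0,"y":0,"z":-0.15,"rx":0,"ry":0,"rz":0},{"fingers":30,"x":0,"y":0,"z":-0.5,"rx":0,"ry":0,"rz":0},{"fingers":30,"x":0,"y":0,"z":-0.6,"rx":0,"ry":0,"rz":0},{"fingers":30,"x":0,"y":0,"z":-0.4,"rx":0,"ry":0,"rz":0},{"fingers":30,"x":0,"y":0,"z":0,"rx":0,"ry":0,"rz":0.6}]' 35
python3 -m jog '[{"fingers":30,"x":0,"y":0,"z":0,"rx":0,"ry":0,"rz":0.8},{"fingers":30,"x":0,"y":0,"z":0,"rx":0,"ry":0,"rz":0.8},{"fingers":30,"x":0,"y":0,"z":0,"rx":0,"ry":0,"rz":0.8},{"fingers":30,"x":0,"y":0,"z":0,"rx":0,"ry":0,"rz":0.7},{"fingers":30,"x":0,"y":0,"z":0,"rx":0,"ry":0,"rz":0}]' 35; done|egrep 'tcp|open'
python3 go.py .437 .3065 .13 72.5
```

```text
tcp_pos: [0.6485, 0.1301, 0.1254]
opening: 0.607
tcp_pos: [0.6461, 0.1299, 0.1215]
opening: 0.601
t 29.2 tcp [0.6461 0.1299 0.1215] yaw 72.5 open 55.2 ff 35.0 ft [-0.2  0.1 -2. ] q7 1.15
turn units(6deg) [-0.01 -0.01 -0.  ] then shift units(50mm) [ 5.05   2.11  -0.169]
```

```bash
for i in 1; do
python3 -m jog '[{"fingers":30,"x":0.35,"y":0.15,"z":0,"rx":0,"ry":0,"rz":0},{"fingers":30,"x":0.75,"y":0.31,"z":0,"rx":0,"ry":0,"rz":0},{"fingers":30,"x":0.75,"y":0.31,"z":0,"rx":0,"ry":0,"rz":0},{"fingers":30,"x":0.75,"y":0.31,"z":0,"rx":0,"ry":0,"rz":0},{"fingers":30,"x":0.75,"y":0.31,"z":0,"rx":0,"ry":0,"rz":0}]' 35
python3 -m jog '[{"fingers":30,"x":0.75,"y":0.31,"z":0,"rx":0,"ry":0,"rz":0},{"fingers":30,"x":0.7,"y":0.31,"z":0,"rx":0,"ry":0,"rz":0},{"fingers":30,"x":0.2,"y":0.09,"z":0,"rx":0,"ry":0,"rz":0},{"fingers":30,"x":0,"y":0,"z":0,"rx":0,"ry":0,"rz":0},{"fingers":30,"x":0,"y":0,"z":0,"rx":0,"ry":0,"rz":0}]'; done|egrep 'tcp|open'
python3 go.py .437 .3065 .0056 72.5
```

```text
tcp_pos: [0.5063, 0.2475, 0.1218]
opening: 0.602
tcp_pos: [0.4409, 0.3046, 0.122]
opening: 0.602
t 30.2 tcp [0.4409 0.3046 0.122 ] yaw 72.5 open 55.4 ff 35.0 ft [-0.1  0.  -2.3] q7 0.7
turn units(6deg) [-0.    0.01 -0.  ] then shift units(50mm) [0.087 0.013 2.327]
```

```bash
for i in 1; do
python3 -m jog '[{"fingers":30,"x":0.09,"y":0.01,"z":0.3,"rx":0,"ry":0,"rz":0},{"fingers":30,"x":0,"y":0,"z":0.6,"rx":0,"ry":0,"rz":0},{"fingers":30,"x":0,"y":0,"z":0.6,"rx":0,"ry":0,"rz":0},{"fingers":30,"x":0,"y":0,"z":0.3,"rx":0,"ry":0,"rz":0},{"fingers":30,"x":0,"y":0,"z":0,"rx":0,"ry":0,"rz":0}]' 35
python3 -m jog '[{"fingers":30,"x":0,"y":0,"z":0,"rx":0,"ry":0,"rz":0},{"fingers":30,"x":0,"y":0,"z":0,"rx":0,"ry":0,"rz":0}]'; done|egrep 'tcp|open'
python3 go.py .437 .3065 .0056 72.5
```

```text
tcp_pos: [0.4359, 0.3044, 0.0296]
opening: 0.603
tcp_pos: [0.4372, 0.3073, 0.0328]
opening: 0.604
t 30.9 tcp [0.4372 0.3073 0.0328] yaw 72.4 open 55.5 ff 35.0 ft [ 0.9  0.2 -2.5] q7 0.73
turn units(6deg) [ 0.02  0.01 -0.01] then shift units(50mm) [-0.002 -0.016  0.545]
```

```bash
for i in 1; do
python3 -m jog '[{"fingers":30,"x":0,"y":-0.01,"z":0.2,"rx":0,"ry":0,"rz":0},{"fingers":30,"x":0,"y":0,"z":0.15,"rx":0,"ry":0,"rz":0},{"fingers":30,"x":0,"y":0,"z":0.08,"rx":0,"ry":0,"rz":0},{"fingers":30,"x":0,"y":0,"z":0,"rx":0,"ry":0,"rz":0},{"fingers":30,"x":0,"y":0,"z":0,"rx":0,"ry":0,"rz":0}]' 35
python3 -m jog '[{"fingers":30,"x":0,"y":0,"z":0.05,"rx":0,"ry":0,"rz":0},{"fingers":30,"x":0,"y":0,"z":0,"rx":0,"ry":0,"rz":0},{"fingers":30,"x":0,"y":0,"z":0,"rx":0,"ry":0,"rz":0}]'
python3 -m jog '[{"fingers":30,"x":0,"y":0,"z":0.05,"rx":0,"ry":0,"rz":0},{"fingers":30,"x":0,"y":0,"z":0,"rx":0,"ry":0,"rz":0}]'; done|egrep 'tcp|ft'
python3 go.py .437 .3065 .0056 72.5
```

```text
tcp_pos: [0.4354, 0.307, 0.0101]
ft_force: [-0.3, -0.1, -1.8]
tcp_pos: [0.4355, 0.307, 0.0078]
ft_force: [-0.0, -0.1, -2.9]
tcp_pos: [0.4358, 0.3073, 0.0055]
ft_force: [-0.5, -1.3, 1.4]
t 31.9 tcp [0.4358 0.3073 0.0055] yaw 72.5 open 55.4 ff 35.0 ft [-0.5 -1.3  1.4] q7 0.74
turn units(6deg) [ 0.01  0.   -0.  ] then shift units(50mm) [-0.028 -0.007 -0.001]
```

```bash
for i in 1; do
python3 -m jog '[{"fingers":30,"x":0,"y":0,"z":0.015,"rx":0,"ry":0,"rz":0},{"fingers":60,"x":0,"y":0,"z":0,"rx":0,"ry":0,"rz":0},{"fingers":70,"x":0,"y":0,"z":0,"rx":0,"ry":0,"rz":0},{"fingers":80,"x":0,"y":0,"z":0,"rx":0,"ry":0,"rz":0},{"fingers":80,"x":0,"y":0,"z":-0.1,"rx":0,"ry":0,"rz":0}]' 35
python3 -m jog '[{"fingers":80,"x":0,"y":0,"z":-0.6,"rx":0,"ry":0,"rz":0},{"fingers":85,"x":0,"y":0,"z":-0.9,"rx":0,"ry":0,"rz":0},{"fingers":85,"x":0,"y":0,"z":-0.9,"rx":0,"ry":0,"rz":0},{"fingers":85,"x":0,"y":0,"z":0,"rx":0,"ry":0,"rz":0}]'; done|egrep 'tcp|ft'
python3 go.py .646 .1285 .14 76.5
python3 - <<'E'
from h import *
s=snap('scene');t=snap('top')
r=lambda i,w,h:cv2.resize(i[:,:,::-1],(w,h),interpolation=2)
cv2.imwrite('pics/c9.png',np.hstack([r(t['img'][140:210,215:285],400,400),r(s['img'][260:350,355:445],400,400)]))
E
```

```text
tcp_pos: [0.435, 0.3066, 0.0091]
ft_force: [0.0, -0.9, 0.1]
tcp_pos: [0.4389, 0.3095, 0.1355]
ft_force: [0.5, -0.2, 0.4]
t 32.8 tcp [0.4389 0.3095 0.1355] yaw 72.5 open 85.1 ff 0.0 ft [ 0.5 -0.2  0.4] q7 0.69
turn units(6deg) [ 0.09  0.06 -0.67] then shift units(50mm) [-4.872 -2.553 -0.09 ]
```

View pics/c9.png

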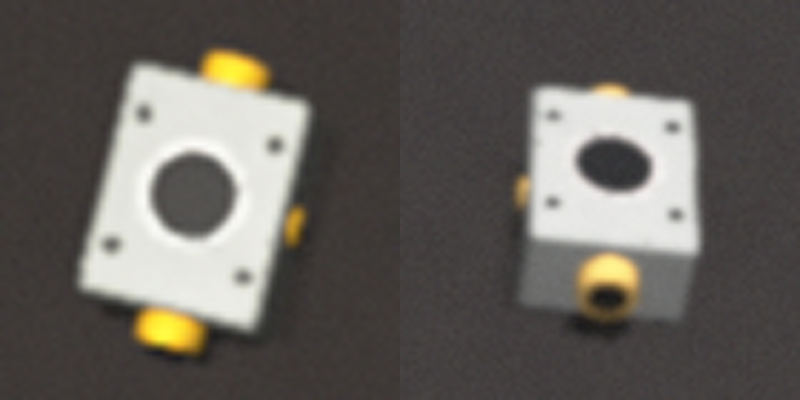

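The valve body stands alone. Its top corners in the left half are (132,63), (311,102), (257,332) and (80,291), and a small brass plug sits at mid-length on its -y side at (296,225).

Run:
```python
exec(open('c.py').read().split("pr('holes'")[0])
pr('corners',[(132,63),(311,102),(257,332),(80,291)],.044)
print(atz(t,f([(194,195)]),.044))
s=get_image('scene');T=f([(300,225)])
S=np.array([[355+521/4.444-400/4.444,260+190/4.444]])
c1,d1=ray(s,S);c2,d2=ray(t,T)
k=np.linalg.lstsq(np.c_[d1[0],-d2[0]],c2-c1,rcond=None)[0];P=c1+k[0]*d1[0];Q=c2+k[1]*d2[0];print(P,Q)
a=np.radians(-13.5);R=np.array([[np.cos(a),np.sin(a)],[-np.sin(a),np.cos(a)]]);print(R@((P+Q)[:2]/2-[.6465,.1285]))
```

```text
corners [0.6468 0.1287] edge [59.6 76.2 59.  75.7] ang [  77.   -13.3 -103.5  167.2]
[[0.64734871 0.12902117 0.044     ]]
[0.64116753 0.10024079 0.02457408] [0.64072479 0.09748414 0.02411505]
[ 0.00151836 -0.03011517]
```

```bash
for i in 1; do
python3 -m jog '[{"fingers":85,"x":0,"y":0,"z":0,"rx":0,"ry":0,"rz":-0.7},{"fingers":85,"x":-0.7,"y":-0.37,"z":0,"rx":0,"ry":0,"rz":0},{"fingers":85,"x":-0.8,"y":-0.42,"z":0,"rx":0,"ry":0,"rz":0},{"fingers":85,"x":-0.8,"y":-0.42,"z":0,"rx":0,"ry":0,"rz":0},{"fingers":85,"x":-0.8,"y":-0.42,"z":0,"rx":0,"ry":0,"rz":0}]'
python3 -m jog '[{"fingers":85,"x":-0.8,"y":-0.42,"z":0,"rx":0,"ry":0,"rz":0},{"fingers":85,"x":-0.7,"y":-0.37,"z":0,"rx":0,"ry":0,"rz":0},{"fingers":85,"x":-0.2,"y":-0.1,"z":0,"rx":0,"ry":0,"rz":0},{"fingers":85,"x":0,"y":0,"z":0,"rx":0,"ry":0,"rz":0},{"fingers":85,"x":0,"y":0,"z":0,"rx":0,"ry":0,"rz":0}]';done|egrep 'tcp|ft'
python3 go.py .647 .1287 .0215 76.7
```

```text
tcp_pos: [0.5676, 0.1904, 0.1275]
ft_force: [1.2, 0.5, 0.6]
tcp_pos: [0.6383, 0.1305, 0.128]
ft_force: [1.1, 0.0, -0.7]
t 34.0 tcp [0.6383 0.1305 0.128 ] yaw 76.8 open 84.8 ff 0.0 ft [ 1.1  0.  -0.7] q7 1.22
turn units(6deg) [-0.   -0.03  0.01] then shift units(50mm) [-0.178  0.005  2.13 ]
```

```bash
for i in 1; do
python3 -m jog '[{"fingers":85,"x":-0.18,"y":0,"z":0.3,"rx":0,"ry":0,"rz":0},{"fingers":85,"x":0,"y":0,"z":0.6,"rx":0,"ry":0,"rz":0},{"fingers":85,"x":0,"y":0,"z":0.6,"rx":0,"ry":0,"rz":0},{"fingers":85,"x":0,"y":0,"z":0.2,"rx":0,"ry":0,"rz":0},{"fingers":85,"x":0,"y":0,"z":0,"rx":0,"ry":0,"rz":0}]'
python3 -m jog '[{"fingers":85,"x":0,"y":0,"z":0,"rx":0,"ry":0,"rz":0},{"fingers":85,"x":0,"y":0,"z":0,"rx":0,"ry":0,"rz":0}]';done|egrep 'tcp|ft'
python3 go.py .647 .1287 .0215 76.7
```

```text
tcp_pos: [0.6465, 0.1287, 0.0429]
ft_force: [0.1, -0.0, -0.3]
tcp_pos: [0.6498, 0.1277, 0.0463]
ft_force: [0.2, -0.5, 0.2]
t 34.7 tcp [0.6498 0.1277 0.0463] yaw 76.7 open 84.7 ff 0.0 ft [ 0.2 -0.5  0.2] q7 1.25
turn units(6deg) [0.01 0.02 0.  ] then shift units(50mm) [0.06  0.006 0.496]
```

```bash
for i in 1; do
python3 -m jog '[{"fingers":85,"x":0.06,"y":0,"z":0.25,"rx":0,"ry":0,"rz":0},{"fingers":85,"x":0,"y":0,"z":0.25,"rx":0,"ry":0,"rz":0},{"fingers":85,"x":0,"y":0,"z":0,"rx":0,"ry":0,"rz":0},{"fingers":72,"x":0,"y":0,"z":0,"rx":0,"ry":0,"rz":0},{"fingers":65,"x":0,"y":0,"z":0,"rx":0,"ry":0,"rz":0}]' 55
python3 -m jog '[{"fingers":61,"x":0,"y":0,"z":0,"rx":0,"ry":0,"rz":0},{"fingers":58,"x":0,"y":0,"z":0,"rx":0,"ry":0,"rz":0},{"fingers":30,"x":0,"y":0,"z":0,"rx":0,"ry":0,"rz":0},{"fingers":30,"x":0,"y":0,"z":0,"rx":0,"ry":0,"rz":0},{"fingers":30,"x":0,"y":0,"z":0,"rx":0,"ry":0,"rz":0}]' 55;done|egrep 'tcp|ft'
python3 go.py .452 -.0003 .1 101.7
```

```text
tcp_pos: [0.6461, 0.1276, 0.0195]
ft_force: [0.0, -0.3, -0.6]
tcp_pos: [0.6461, 0.1286, 0.0198]
ft_force: [-0.2, 4.3, 0.9]
t 35.7 tcp [0.6461 0.1286 0.0198] yaw 76.7 open 59.5 ff 55.0 ft [-0.2  4.3  0.9] q7 1.26
turn units(6deg) [ 0.01  0.01 -4.16] then shift units(50mm) [ 4.325 -1.738 -1.604]
```

```bash
for i in 1; do
python3 -m jog '[{"fingers":30,"x":0,"y":0,"z":-0.1,"rx":0,"ry":0,"rz":0},{"fingers":30,"x":0,"y":0,"z":-0.2,"rx":0,"ry":0,"rz":0},{"fingers":30,"x":0,"y":0,"z":-0.3,"rx":0,"ry":0,"rz":0},{"fingers":30,"x":0,"y":0,"z":-0.4,"rx":0,"ry":0,"rz":0},{"fingers":30,"x":0,"y":0,"z":-0.4,"rx":0,"ry":0,"rz":0}]' 58
python3 -m jog '[{"fingers":30,"x":0,"y":0,"z":-0.4,"rx":0,"ry":0,"rz":0},{"fingers":30,"x":0,"y":0,"z":-0.2,"rx":0,"ry":0,"rz":-0.5},{"fingers":30,"x":0,"y":0,"z":0,"rx":0,"ry":0,"rz":-0.8},{"fingers":30,"x":0,"y":0,"z":0,"rx":0,"ry":0,"rz":-0.8},{"fingers":30,"x":0,"y":0,"z":0,"rx":0,"ry":0,"rz":-0.8}]' 
python3 -m jog '[{"fingers":30,"x":0,"y":0,"z":0,"rx":0,"ry":0,"rz":-0.8},{"fingers":30,"x":0,"y":0,"z":0,"rx":0,"ry":0,"rz":-0.46},{"fingers":30,"x":0,"y":0,"z":0,"rx":0,"ry":0,"rz":0},{"fingers":30,"x":0,"y":0,"z":0,"rx":0,"ry":0,"rz":0}]' ;done|egrep 'tcp|ft|open'
python3 go.py .452 -.0003 .12 101.7
```

```text
tcp_pos: [0.6457, 0.1269, 0.0909]
ft_force: [0.2, -0.1, -5.1]
opening: 0.645
tcp_pos: [0.6459, 0.1269, 0.1207]
ft_force: [-0.1, -0.1, -4.5]
opening: 0.647
tcp_pos: [0.6459, 0.1271, 0.1201]
ft_force: [-1.1, 0.4, -5.6]
opening: 0.645
t 37.1 tcp [0.6459 0.1271 0.1201] yaw 101.5 open 59.2 ff 58.0 ft [-1.1  0.4 -5.6] q7 1.61
turn units(6deg) [-0.    0.   -0.03] then shift units(50mm) [ 4.314e+00 -1.709e+00  3.000e-03]
```

```bash
for i in 1; do
python3 -m jog '[{"fingers":30,"x":0.3,"y":-0.12,"z":0,"rx":0,"ry":0,"rz":0},{"fingers":30,"x":0.6,"y":-0.24,"z":0,"rx":0,"ry":0,"rz":0},{"fingers":30,"x":0.6,"y":-0.24,"z":0,"rx":0,"ry":0,"rz":0},{"fingers":30,"x":0.6,"y":-0.24,"z":0,"rx":0,"ry":0,"rz":0},{"fingers":30,"x":0.6,"y":-0.24,"z":0,"rx":0,"ry":0,"rz":0}]' 58
python3 -m jog '[{"fingers":30,"x":0.6,"y":-0.24,"z":0,"rx":0,"ry":0,"rz":0},{"fingers":30,"x":0.6,"y":-0.24,"z":0,"rx":0,"ry":0,"rz":0},{"fingers":30,"x":0.3,"y":-0.12,"z":0,"rx":0,"ry":0,"rz":0},{"fingers":30,"x":0,"y":0,"z":0,"rx":0,"ry":0,"rz":0},{"fingers":30,"x":0,"y":0,"z":0,"rx":0,"ry":0,"rz":0}]' ;done|egrep 'tcp|ft|open'
python3 go.py .452 -.0003 .0258 101.7
```

```text
tcp_pos: [0.5235, 0.0467, 0.1199]
ft_force: [0.3, 0.0, -5.2]
opening: 0.649
tcp_pos: [0.4581, 0.0032, 0.1203]
ft_force: [0.4, 0.3, -5.7]
opening: 0.651
t 38.1 tcp [0.4581 0.0032 0.1203] yaw 101.6 open 59.9 ff 58.0 ft [ 0.4  0.3 -5.7] q7 1.76
turn units(6deg) [-0.    0.02 -0.02] then shift units(50mm) [ 0.134 -0.043  1.89 ]
```

```bash
for i in 1; do
python3 -m jog '[{"fingers":30,"x":0.13,"y":-0.04,"z":0.2,"rx":0,"ry":0,"rz":0},{"fingers":30,"x":0,"y":0,"z":0.4,"rx":0,"ry":0,"rz":0},{"fingers":30,"x":0,"y":0,"z":0.4,"rx":0,"ry":0,"rz":0},{"fingers":30,"x":0,"y":0,"z":0.3,"rx":0,"ry":0,"rz":0},{"fingers":30,"x":0,"y":0,"z":0,"rx":0,"ry":0,"rz":0}]' 58
python3 -m jog '[{"fingers":30,"x":0,"y":0,"z":0,"rx":0,"ry":0,"rz":0},{"fingers":30,"x":0,"y":0,"z":0,"rx":0,"ry":0,"rz":0}]' ;done|egrep 'tcp|ft|open'
python3 go.py .452 -.0003 .0258 101.7
```

```text
tcp_pos: [0.4496, -0.0001, 0.0522]
ft_force: [-0.5, 0.1, -4.1]
opening: 0.647
tcp_pos: [0.452, -0.0001, 0.055]
ft_force: [0.6, -0.9, -3.9]
opening: 0.644
t 38.8 tcp [ 4.52e-01 -1.00e-04  5.50e-02] yaw 101.7 open 59.2 ff 58.0 ft [ 0.6 -0.9 -3.9] q7 1.8
turn units(6deg) [-0.    0.01 -0.01] then shift units(50mm) [ 0.    -0.004  0.584]
```

```bash
for i in 1; do
python3 -m jog '[{"fingers":30,"x":0,"y":0,"z":0.2,"rx":0,"ry":0,"rz":0},{"fingers":30,"x":0,"y":0,"z":0.2,"rx":0,"ry":0,"rz":0},{"fingers":30,"x":0,"y":0,"z":0.08,"rx":0,"ry":0,"rz":0},{"fingers":30,"x":0,"y":0,"z":0,"rx":0,"ry":0,"rz":0},{"fingers":30,"x":0,"y":0,"z":0,"rx":0,"ry":0,"rz":0}]' 58
python3 -m jog '[{"fingers":30,"x":0,"y":0,"z":0.05,"rx":0,"ry":0,"rz":0},{"fingers":30,"x":0,"y":0,"z":0,"rx":0,"ry":0,"rz":0},{"fingers":30,"x":0,"y":0,"z":0,"rx":0,"ry":0,"rz":0}]' 
python3 -m jog '[{"fingers":30,"x":0,"y":0,"z":0.04,"rx":0,"ry":0,"rz":0},{"fingers":30,"x":0,"y":0,"z":0,"rx":0,"ry":0,"rz":0},{"fingers":30,"x":0,"y":0,"z":0,"rx":0,"ry":0,"rz":0}]' ;done|egrep 'tcp|ft|open'
python3 go.py .452 -.0003 .0258 101.7
```

```text
tcp_pos: [0.4511, -0.0003, 0.0303]
ft_force: [0.8, 0.4, -4.3]
opening: 0.645
tcp_pos: [0.4513, -0.0002, 0.0281]
ft_force: [-0.1, 0.1, -4.2]
opening: 0.642
tcp_pos: [0.4512, -0.0002, 0.026]
ft_force: [1.2, -0.8, -5.0]
opening: 0.646
t 39.9 tcp [ 4.512e-01 -2.000e-04  2.600e-02] yaw 101.7 open 59.3 ff 58.0 ft [ 1.2 -0.8 -5. ] q7 1.82
turn units(6deg) [ 0.   -0.   -0.01] then shift units(50mm) [-0.016 -0.005  0.003]
```

```bash
for i in 1; do
python3 -m jog '[{"fingers":30,"x":0,"y":0,"z":0.02,"rx":0,"ry":0,"rz":0},{"fingers":30,"x":0,"y":0,"z":0,"rx":0,"ry":0,"rz":0},{"fingers":30,"x":0,"y":0,"z":0,"rx":0,"ry":0,"rz":0}]' 
python3 -m jog '[{"fingers":30,"x":0,"y":0,"z":0.02,"rx":0,"ry":0,"rz":0},{"fingers":30,"x":0,"y":0,"z":0,"rx":0,"ry":0,"rz":0},{"fingers":30,"x":0,"y":0,"z":0,"rx":0,"ry":0,"rz":0}]' ;done|egrep 'tcp|ft|open'
```

```text
tcp_pos: [0.4513, -0.0002, 0.0257]
ft_force: [-2.0, 0.4, 5.8]
opening: 0.647
tcp_pos: [0.4513, -0.0001, 0.0256]
ft_force: [-7.0, -0.1, 17.7]
opening: 0.641
```

Seated. Release and rise.

```bash
for i in 1; do
python3 -m jog '[{"fingers":30,"x":0,"y":0,"z":-0.02,"rx":0,"ry":0,"rz":0},{"fingers":64,"x":0,"y":0,"z":0,"rx":0,"ry":0,"rz":0},{"fingers":75,"x":0,"y":0,"z":0,"rx":0,"ry":0,"rz":0},{"fingers":85,"x":0,"y":0,"z":0,"rx":0,"ry":0,"rz":0},{"fingers":85,"x":0,"y":0,"z":-0.1,"rx":0,"ry":0,"rz":0}]' 
python3 -m jog '[{"fingers":85,"x":0,"y":0,"z":-0.6,"rx":0,"ry":0,"rz":0},{"fingers":85,"x":0,"y":0,"z":-0.9,"rx":0,"ry":0,"rz":0},{"fingers":85,"x":0,"y":0,"z":-0.9,"rx":0,"ry":0,"rz":0},{"fingers":85,"x":0,"y":0,"z":-0.5,"rx":0,"ry":0,"rz":0},{"fingers":85,"x":0,"y":0,"z":0,"rx":0,"ry":0,"rz":0}]'
python3 -m jog '[{"fingers":85,"x":-0.8,"y":0,"z":0,"rx":0,"ry":0,"rz":0},{"fingers":85,"x":-0.9,"y":0,"z":0,"rx":0,"ry":0,"rz":0},{"fingers":85,"x":-0.9,"y":0,"z":0,"rx":0,"ry":0,"rz":0},{"fingers":85,"x":-0.9,"y":0,"z":0,"rx":0,"ry":0,"rz":0},{"fingers":85,"x":0,"y":0,"z":0,"rx":0,"ry":0,"rz":0}]';done|egrep 'tcp|ft|open'
python3 -c "
from h import *
t=snap('top','t9.png')"
```

```text
tcp_pos: [0.4509, -0.0003, 0.0297]
ft_force: [-0.8, -0.8, 0.4]
opening: 0.918
tcp_pos: [0.4539, -0.0, 0.1789]
ft_force: [0.8, 0.7, -0.4]
opening: 0.929
tcp_pos: [0.626, 0.0368, 0.1723]
ft_force: [-0.3, 0.1, -0.1]
opening: 0.928
```

View pics/t9.png

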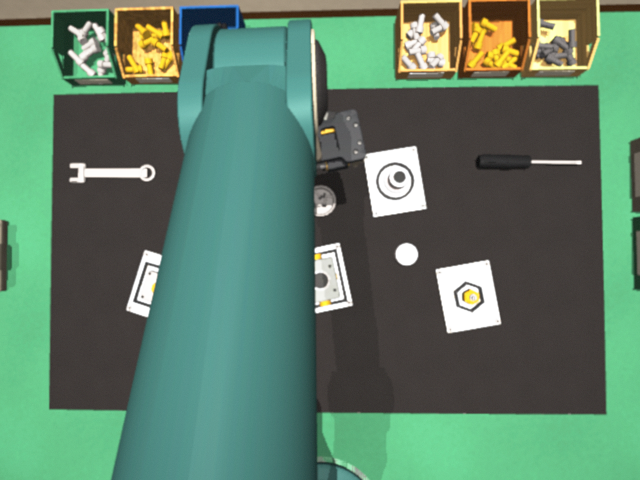

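Top view: the cap (469,297) and the bonnet (396,181) are centred in their rims, and the visible half of the body (325,278) is in its rim; the arm hides the guide plate. One last look with the scene camera.

```bash
python3 -c "
from h import *
t=snap('scene'); cv2.imwrite('pics/s9.png',cv2.resize(t['img'][190:340,120:520,::-1],(800,300),interpolation=2))"
```

```text
(no output)
```

View pics/s9.png

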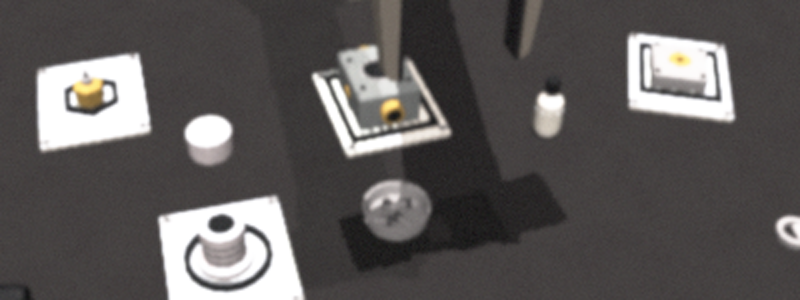

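All four parts are flat inside their rims, and the dish at (397,210) has not moved. Handing in.

```bash
python3 -c "
from bench import *
print(sign_off())"
```

```text
the job is handed in; nothing more can be done
None
```

The regulator is apart: cap, bonnet, guide plate and valve body were set, in that order, upright in their matching rims as far as the last camera views show, the screw dish was not touched, and the job is handed in (no verdict was returned).

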